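# Fold up the packing tray and fill it with the scoop

### The job

First fold up the cardboard tray's three lowered walls until each stands upright. Then, with the hand scoop, take ceramic tumbling pieces out of the grey stock bin and tip at least four of the six into the tray from close above it, never touching the pieces with the fingers; any others stay in the bin and none may end up on the bench. Finally stand the scoop the right way up on clear bench and let go; leave the tin, the jar and the block with the knife blade where they are.

Things in the scene. Friction and masses are not known exactly. Their poses are not given: they have to be found in the camera images.
- carton: Cardboard folding tray fixed to the bench. Origin: centre of its underside, z up. Base 140 x 140 x 4 mm. The wall on its -x side stands already (outer face at x -70, top 66 mm up). Three stiff flaps, 132 mm wide, 60 mm long, 4 mm thick, hinge on lines 67 mm from the centre towards +x, +y and -y, 5 mm above the bench; they start part raised and stay where pushed.
- carton_mid (a point): Centre of the tray's inner floor, 4 mm above the bench. Erected, the tray is 132 x 132 mm inside with walls to 65 mm above the bench.
- flap_far (a joint): Angle of the flap on the tray's +x side: 0 lies flat outward, 1.57 stands upright (stop). Friction holds it; raising it takes about 2 N at mid-length.
- flap_left (a joint): The same for the flap on the tray's +y side.
- flap_right (a joint): The same for the flap on the tray's -y side.
- bin: Grey open stock bin fixed to the bench, x along it, z up, origin on its underside. Inside: floor 4 mm above the bench from x -110 to +100 mm, then a 45 degree slope rising to its far end at x +150; y -54 to +54 mm. Walls 4 mm thick, 52 mm high, but 78 mm from x +60 to the far end. The pieces start on the floor between x +28 and +101 mm; the rest of the floor is empty.
- scoop: Sheet-metal hand scoop standing on the bench. Origin: under the pan's floor; mouth towards +x, z up. Pan from x -50 (outside of the back wall) to x +65 (lip), 92 mm wide outside, 86 inside; floor 3 mm thick (lip 1.5); back and sides 40 mm high (sides drop to 22 mm at x +29, end at x +51). 180 g.
- scoop_grip (a point): Centre of the scoop's upright wooden handle block, at x -42, y 0, z +105 mm in the scoop's frame: 40 mm in x, 22 mm in y, 62 mm in z (z 74 to 136 mm), on a thin neck over the back wall.
- piece0: Smooth ceramic tumbling piece: chunky pellet 26 mm in diameter, 24 mm high, edges bevelled 7 mm; origin at its centre. 28 g; all six alike.
- piece1: Smooth ceramic tumbling piece: chunky pellet 26 mm in diameter, 24 mm high, edges bevelled 7 mm; origin at its centre. 28 g; all six alike.
- piece2: Smooth ceramic tumbling piece: chunky pellet 26 mm in diameter, 24 mm high, edges bevelled 7 mm; origin at its centre. 28 g; all six alike.
- piece3: Smooth ceramic tumbling piece: chunky pellet 26 mm in diameter, 24 mm high, edges bevelled 7 mm; origin at its centre. 28 g; all six alike.
- piece4: Smooth ceramic tumbling piece: chunky pellet 26 mm in diameter, 24 mm high, edges bevelled 7 mm; origin at its centre. 28 g; all six alike.
- piece5: Smooth ceramic tumbling piece: chunky pellet 26 mm in diameter, 24 mm high, edges bevelled 7 mm; origin at its centre. 28 g; all six alike.
- tin: Bystander: blue solvent tin 60 x 85 x 140 mm with a white cap to 162 mm; origin under its centre.
- jar: Bystander: amber glass jar, 64 mm in diameter, 85 mm high; origin under its centre.
- blade_block: Bystander: wooden block 45 x 220 x 24 mm carrying a steel knife blade blank (to 28 mm high), long side along its y; origin under its centre.

How it is judged:
By the outcome, as a careful person would: the job done as asked, in the order asked, and still so for the second after the job is handed in, with the robot touching nothing.
It also fails if it takes over 72 s, if anything falls off the work surface, if the arm or the gripper's body presses on something with over 40 N, if the wrist force passes 120 N, or if a joint passes its speed limit or range.

### The arm

A 7-joint arm with a two-finger parallel gripper is mounted at the origin on the work surface. World frame = base frame: x ahead of the robot, y to its left, z up, the work surface at z = 0. Lengths are in mm, angles in degrees, forces in N, time in s.
With the tool pointing down it reaches from about 425 to 825 mm from the base axis. Payload 3.6 kg.
Tool frame: the origin (TCP) lies midway between the tips of the shut fingers; the grasp point (between the pads) lies arm.grip_point_offset behind it (arm.grip_point_offset is the distance from the TCP to the grasp point, in mm); z points along the fingers, y is the line along which they close (so a half turn about z gives the same grasp; the last joint's range is limited). The gripper opens to 93 mm and grips with 3 to 60 N. Pads are 15 mm wide; open, the fingers measure 128 mm over their backs; the gripper's body (75 mm by 188 mm) begins 65 mm behind the grasp point.
Start: joints at [-69.758, 35.231, -0.722, 81.555, 0.464, 63.22, -2.315], TCP at [240.942, 603.663, 218.64] pointing down, gripper open.
Joint ranges: [-178.69, 178.69], [-17.37, 117.87], [-77.05, 75.6], [15.02, 138.74], [-78.02, 258.01], [0.78, 113.62], [-162.83, 162.83]. Speed limits (degrees/s): [159.86, 159.86, 180, 180, 180, 180, 180].

### API

Orientations are given as [roll, pitch, yaw] about the fixed x, y, z axes, in that order (R = Rz(yaw) Ry(pitch) Rx(roll)).
In Python, from workcell import status, eyes, order, arm gives the robot as it stands.
- The arm moves only by the shell command python3 -m pendant 'ROWS' [OPENING]. ROWS is JSON, a list that holds one entry, the list of rows, each a list of 4 numbers: the shift along the tool's x, y, z in units of 750 mm (1.0 is 750 mm), then the turn about the tool's z in units of pi rad (1.0 is pi rad). In form: [[[tx, ty, tz, yaw], ...]]. A call has 1 to 12 rows; each row is the pose to reach, as a shift and turn from the pose commanded when the call began, along the tool's axes at that moment, turning the shorter way round; what a row does not reach only later rows make up. A row lasts 1/10 s, in which the tool goes at most 50 mm and 8.59 degrees, less where a joint would pass 70% of its speed; a pose out of reach is approached as far as the arm can. A call with a number of a shift or a turn outside -1 to 1 is refused whole. A call with a gripper value outside its range is refused whole. OPENING is the closure, from -1 (fully open) to 1 (shut), set as the call begins (- or left out, the last holds). The fingers move at their own pace and stop on an object; the grip force is fixed at half the most. Time passes only in rows, so rows that repeat a pose let the fingers close. It gives the time, the measured TCP pose, the force, the opening and the grip force at its end, in the units of the state.
- status.sense(): the state, without advancing time (a new reading comes with each control period).
- eyes.capture(name): name is "scene" or "top" or "wrist"; returns a dict with "img" (384x512x3 uint8, red, green, blue), "z_map" (384x512 float32, mm along the optical axis (not along the pixel's ray), 0 where there is no reading), "mtx" (3x3 intrinsics, pixels), "rvec" (rotation vector, rad) and "tvec" (3), from world to camera coordinates, as OpenCV has them. Camera axes: x right, y down, z forward; pixel columns grow to the right and rows downward; lengths in mm; the calibration is good to about 2 mm. A picture is of the moment at which its call begins.
- order.close_job(): hands the job in; it is judged then, once.
The state is a dict: "t": time; "joints": joint angles; "joint_vel": joint speeds; "tau": joint torques, N m; "tcp_pos": TCP position; "tool_rot": TCP orientation; "wrist_force": force on the tool from outside, world axes, zero at the start; "moment": the same for the moment, N m; "grip_width": finger opening in mm; "finger_force": force on a finger pad.
Only numpy, scipy, OpenCV 4.12 (cv2) and the standard library are available. Lean on these libraries where they do the work, as an engineer would, in place of code of your own. Each camera call takes 0.05 s, during which the arm holds its last target. There are 200 camera calls.

## Working session

There is one attempt and no reset: what is moved stays moved. The work goes in short steps, Python scripts to look and compute and a shell command to move; the robot and the scene stay as the last step left them, time stands still between calls to the robot, and variables do not carry over. Pictures are saved under pics/ and viewed, at most 10 in all, crops included, and the job is handed in when it is done.

```bash
mkdir -p pics
cat > h.py <<'E'
import numpy as np, cv2, sys
from workcell import status, eyes, order, arm
def cap(n,fn=None):
    d=eyes.capture(n)
    if fn: cv2.imwrite('pics/'+fn+'.png',d['img'][:,:,::-1])
    np.savez('pics/'+(fn or n)+'.npz',**{k:np.asarray(v) for k,v in d.items()})
    return d
def load(fn): return dict(np.load('pics/'+fn+'.npz'))
def cloud(d):
    z=d['z_map'];h,w=z.shape;K=d['mtx'];u,v=np.meshgrid(np.arange(w),np.arange(h))
    c=np.stack([(u-K[0,2])/K[0,0]*z,(v-K[1,2])/K[1,1]*z,z],-1)
    R=cv2.Rodrigues(d['rvec'].ravel())[0]
    P=(c-d['tvec'].ravel())@R; P[z==0]=np.nan
    return P
E
python3 - <<'E'
from h import *
print(status.sense()); print(arm.grip_point_offset)
for n in('scene','top'):
    d=cap(n,n+'0')
a=cv2.imread('pics/top0.png');cv2.imwrite('pics/top0b.png',cv2.resize(a,(800,600),interpolation=cv2.INTER_CUBIC))
E
```

```text
{'t': 0.0, 'joints': array([-69.75913438,  35.2882033 ,  -0.72172479,  81.64121648,
         0.46616241,  63.22062723,  -2.31450487]), 'joint_vel': array([ 0.08016068, -0.09948071,  0.0162992 , -0.07994814,  0.05078697,
        0.10277343,  0.02785393]), 'tau': array([-6.88952987e-04, -4.58938086e+01,  2.08830116e-01, -1.65745372e+01,
       -6.10959437e-02,  2.04781088e-02,  2.34265626e-04]), 'tcp_pos': array([240.67364652, 602.93751232, 217.49373732]), 'tool_rot': array([-1.79852934e+02,  4.64136451e-03,  1.58244864e+02]), 'wrist_force': array([-0.51723174,  0.01461416, -0.17111491]), 'moment': array([-0.03323834,  0.01061345,  0.01542606]), 'finger_force': 0.0, 'grip_width': 93.19509209772978}
18.8
```

View pics/top0b.png

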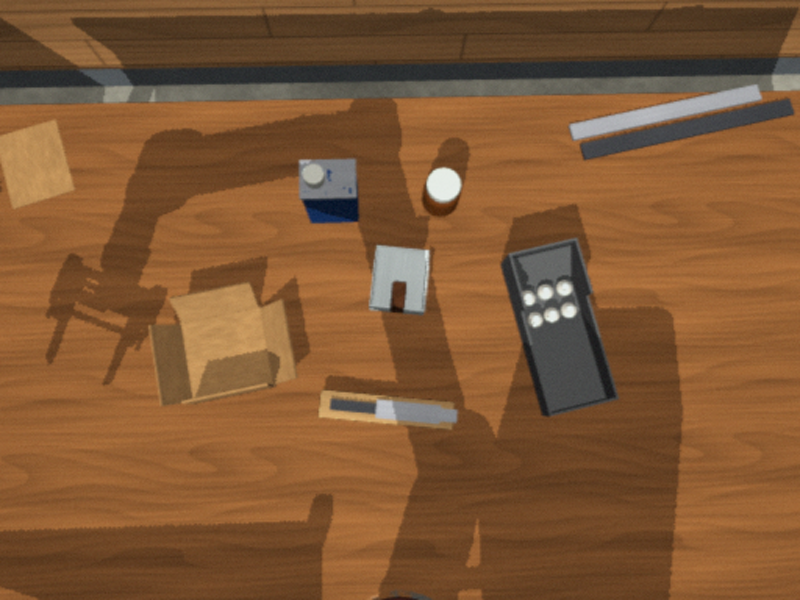

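View pics/scene0.png

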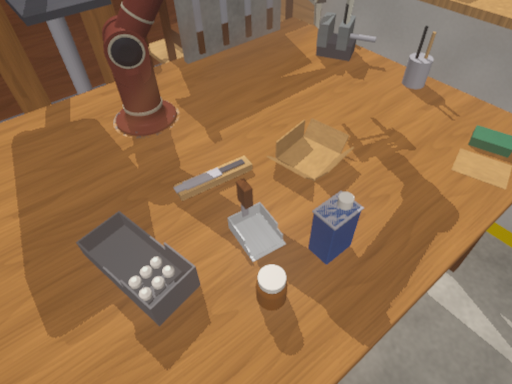

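Run:
```python
from h import *
d=load('top0');P=cloud(d)
def at(u,v):
    u=int(u/1.5625);v=int(v/1.5625);return np.round(np.nanmedian(P[v-1:v+2,u-1:u+2].reshape(-1,3),0))
for n,p in dict(tray_c=(222,330),far_tipL=(172,299),far_tipR=(252,285),far_mid=(212,293),lf_tipA=(151,326),lf_tipB=(162,402),rt_tipA=(283,302),rt_tipB=(294,378),wallA=(186,401),wallB=(272,386),handle=(398,290),panL=(378,250),panR=(428,252),jar=(443,182),tin=(340,185),binA=(512,257),binB=(577,240),binC=(614,397),binD=(547,412),p1=(529,298),p2=(545,291),p3=(565,287),p4=(535,319),p5=(551,315),p6=(568,310)).items(): print(n,at(*p))
def rect(u0,v0,u1,v1,z0,z1):
    Q=P[int(v0/1.5625):int(v1/1.5625),int(u0/1.5625):int(u1/1.5625)].reshape(-1,3)
    Q=Q[(Q[:,2]>z0)&(Q[:,2]<z1)]
    r=cv2.minAreaRect(Q[:,:2].astype(np.float32));return len(Q),np.round(r[0]),np.round(r[1]),round(r[2],1),np.round(np.percentile(Q[:,2],[2,50,98]))
print('bin low rim',rect(495,225,630,430,40,60));print('bin hi',rect(495,225,630,430,62,90));print('bin all',rect(495,225,630,430,30,90))
print('handle',rect(360,235,440,325,110,145));print('scoop',rect(360,235,440,325,10,60));print('scoopfloor',rect(360,235,440,325,1.8,60))
print('wall',rect(140,270,310,420,58,75))
print('tray all',rect(140,270,310,420,8,75))
print('knife',rect(310,380,470,440,12,40)); print('tin',rect(290,150,370,230,120,180)); print('jar',rect(420,155,470,220,75,95))
# orthographic enlarged crop around tray and scoop
```

```text
tray_c [536. 283.   2.]
far_tipL [583. 353.  51.]
far_tipR [614. 234.  -1.]
far_mid [592. 291.  50.]
lf_tipA [540. 390.  46.]
lf_tipB [417. 366.  50.]
rt_tipA [577. 177.  40.]
rt_tipB [451. 159.  41.]
wallA [418. 323.  64.]
wallB [438. 197.   5.]
handle [573. -12. 136.]
panL [668.  18.   3.]
panR [664. -69.  -1.]
jar [761. -92.  84.]
tin [739.  73. 140.]
binA [ 636. -199.   75.]
binB [ 663. -309.   75.]
binC [ 404. -357.   50.]
binD [ 385. -249.   47.]
p1 [ 575. -235.   27.]
p2 [ 585. -262.   28.]
p3 [ 592. -298.   27.]
p4 [ 537. -243.   27.]
p5 [ 545. -270.   28.]
p6 [ 552. -299.   28.]
bin low rim (872, array([ 520., -279.]), array([267., 117.]), 12.0, array([41., 50., 58.]))
bin hi (353, array([ 606., -261.]), array([ 95., 118.]), 11.9, array([63., 75., 80.]))
bin all (1653, array([ 521., -279.]), array([269., 118.]), 11.9, array([31., 49., 79.]))
handle (164, array([566., -12.]), array([22., 40.]), 82.7, array([118., 135., 138.]))
scoop (185, array([609., -18.]), array([ 92., 101.]), 82.9, array([12., 37., 43.]))
scoopfloor (1058, array([617., -19.]), array([136., 157.]), 88.5, array([ 2.,  4., 41.]))
wall (105, array([428., 262.]), array([  4., 134.]), 10.1, array([60., 65., 69.]))
tray all (2840, array([513., 275.]), array([175., 220.]), 10.3, array([ 9., 32., 65.]))
knife (1543, array([396.,   7.]), array([224.,  45.]), 82.9, array([20., 25., 31.]))
tin (984, array([749.,  93.]), array([88., 65.]), 89.2, array([124., 140., 163.]))
jar (377, array([758., -93.]), array([55., 55.]), 74.8, array([78., 84., 89.]))
```

```bash
cat >> h.py <<'E'
FR=dict(tray=((495,274),10.1),bin=((501.4,-283),11.9),scoop=((609,-18),-7.1),world=((0,0),0))
def f2w(f,x,y):
    (a,b),t=FR[f];c,s=np.cos(np.radians(t)),np.sin(np.radians(t));return a+c*x-s*y,b+s*x+c*y
def w2f(f,x,y):
    (a,b),t=FR[f];c,s=np.cos(np.radians(t)),np.sin(np.radians(t));x-=a;y-=b;return c*x+s*y,-s*x+c*y
def plan(*targets):  # (frame,x,y,z,world yaw) -> row numbers
    s=status.sense();p=s['tcp_pos'];y0=s['tool_rot'][2];c,sn=np.cos(np.radians(y0)),np.sin(np.radians(y0))
    print('at',np.round(p,1),np.round(s['tool_rot'],1),'t',s['t'],'j',np.round(s['joints']))
    for f,x,y,z,yaw in targets:
        w=np.array([*f2w(f,x,y),z])-p
        d=(yaw-y0+180)%360-180
        print(np.round([(c*w[0]+sn*w[1])/750,(sn*w[0]-c*w[1])/750,-w[2]/750,-d/180],4),'dist',round(np.linalg.norm(w)))
E
python3 -c "
from h import *
plan(('tray',0,140,25,190.1))"
```

```text
at [240.7 603.  217.6] [-179.9    0.   158.2] t 0.1 j [-70.  35.  -1.  82.   0.  63.  -2.]
[-0.379  -0.1232  0.2568 -0.177 ] dist 356
```

```bash
R=[-0.379,-0.123,0.257,-0.177] && python3 -m pendant '[[[-0.379,-0.123,0.257,-0.177],[-0.379,-0.123,0.257,-0.177],[-0.379,-0.123,0.257,-0.177],[-0.379,-0.123,0.257,-0.177],[-0.379,-0.123,0.257,-0.177],[-0.379,-0.123,0.257,-0.177],[-0.379,-0.123,0.257,-0.177],[-0.379,-0.123,0.257,-0.177],[-0.379,-0.123,0.257,-0.177],[-0.379,-0.123,0.257,-0.177]]]' 1; python3 -c "
from h import *
plan(('tray',0,140,25,190.1))"
```

```text
t: 1.1
tcp_pos: [469.0, 415.0, 26.6]
tool_rot: [179.9, -0.0, -169.7]
wrist_force: [-0.4, 0.9, -1.1]
grip_width: 17.6
finger_force: 0.0
at [469.  415.   26.6] [ 179.9   -0.  -169.7] t 1.1 j [-38.  46.  -9.  96.  10.  39.  48.]
[-0.0012 -0.0044  0.0021  0.0008] dist 4
```

```bash
python3 -m pendant '[[[0,-0.02,0,0],[0,-0.03,0,0],[0,-0.04,0,0],[0,-0.05,0,0],[0,-0.056,0,0],[0,-0.062,0,0],[0,-0.066,0,0],[0,-0.068,0,0],[0,-0.07,0,0],[0,-0.07,0,0]]]' 1; python3 -c "
from h import *
p=status.sense()['tcp_pos'];print(w2f('tray',p[0],p[1]))
cap('top','top1');d=load('top1');P=cloud(d)
def at(u,v):
    u=int(u/1.5625);v=int(v/1.5625);return np.round(np.nanmedian(P[v-1:v+2,u-1:u+2].reshape(-1,3),0))
Q=P.reshape(-1,3);a=np.array(w2f('tray',Q[:,0].copy(),Q[:,1].copy())).T
m=(np.abs(a[:,0])<50)&(a[:,1]>40)&(a[:,1]<110)&(Q[:,2]>15)&(Q[:,2]<80)
for z in range(15,80,10):
    k=m&(Q[:,2]>=z)&(Q[:,2]<z+10);print(z,k.sum(),np.median(a[k,1]) if k.sum() else '')
"
```

```text
t: 2.1
tcp_pos: [479.9, 361.8, 25.8]
tool_rot: [179.9, 0.0, -169.9]
wrist_force: [0.0, 2.9, -0.2]
grip_width: 0.5
finger_force: 1.2
(np.float64(0.4895197198568386), np.float64(89.07902368559098))
15 32 68.51567785899363
25 27 68.39792240304506
35 31 68.10657326474629
45 32 68.36192755010065
55 32 69.38101778401727
65 8 70.30458560775389
75 0
```

```bash
for i in 1 2 3; do python3 -m pendant '[[[0,-0.002,0,0],[0,-0.002,0,0]]]' | egrep 'pos|force'; done
```

```text
tcp_pos: [479.9, 361.7, 25.9]
wrist_force: [1.1, 4.9, -1.3]
finger_force: 2.4
tcp_pos: [479.9, 361.7, 26.0]
wrist_force: [-0.2, 7.2, -2.5]
finger_force: 3.3
tcp_pos: [479.9, 361.7, 26.0]
wrist_force: [0.1, 8.2, -4.1]
finger_force: 4.2
```

```bash
python3 -m pendant '[[[0,0.048,0,0],[-0.09,0.048,0,0],[-0.187,0.048,0,0],[-0.187,0.048,0,0],[-0.187,-0.03,0,0],[-0.187,-0.08,0,0],[-0.187,-0.118,0,0],[-0.187,-0.118,0,0],[-0.187,-0.118,0,0]]]' | egrep 'pos|force' && python3 -m pendant '[[[0.02,0,0,0],[0.032,0,0,0],[0.044,0,0,0],[0.056,0,0,0],[0.062,0,0,0],[0.068,0,0,0],[0.073,0,0,0],[0.073,0,0,0]]]' | egrep 'pos|force' && python3 -m pendant '[[[0.005,0,0,0],[0.005,0,0,0]]]' | egrep 'pos|force'; python3 -c "
from h import *
p=status.sense()['tcp_pos'];print(w2f('tray',p[0],p[1]))"
```

```text
tcp_pos: [634.1, 292.3, 25.5]
wrist_force: [0.1, 0.4, -0.3]
finger_force: 0.0
tcp_pos: [579.2, 283.9, 25.5]
wrist_force: [0.1, 0.8, -0.5]
finger_force: 0.0
tcp_pos: [576.0, 283.2, 25.6]
wrist_force: [0.3, 0.2, 0.0]
finger_force: 0.0
(np.float64(81.38989812966653), np.float64(-5.137403617966097))
```

```bash
for i in 1 2 3 4; do python3 -m pendant '[[[0.003,0,0,0],[0.003,0,0,0]]]' | egrep 'pos|wrist'; done
```

```text
tcp_pos: [574.2, 282.9, 25.7]
wrist_force: [-0.1, -1.0, 0.3]
tcp_pos: [573.2, 282.8, 25.9]
wrist_force: [2.4, -0.1, -1.0]
tcp_pos: [573.2, 282.9, 26.0]
wrist_force: [6.1, 0.3, -4.1]
tcp_pos: [573.2, 282.9, 26.1]
wrist_force: [9.6, 1.3, -7.3]
```

```bash
python3 -m pendant '[[[-0.035,0,0,0],[-0.035,-0.06,0,0],[-0.035,-0.12,0,0],[-0.035,-0.187,0,0],[-0.035,-0.187,0,0],[0.03,-0.187,0,0],[0.104,-0.187,0,0],[0.104,-0.187,0,0],[0.104,-0.187,0,0]]]' | egrep 'pos|force' && python3 -m pendant '[[[0,0.02,0,0],[0,0.032,0,0],[0,0.044,0,0],[0,0.054,0,0],[0,0.06,0,0],[0,0.066,0,0],[0,0.069,0,0],[0,0.07,0,0]]]' | egrep 'pos|force' ; python3 -c "
from h import *
p=status.sense()['tcp_pos'];print(w2f('tray',p[0],p[1]))"; for i in 1 2 3 4; do python3 -m pendant '[[[0,0.003,0,0],[0,0.003,0,0]]]' | egrep 'pos|wrist'; done
```

```text
tcp_pos: [513.1, 130.3, 25.9]
wrist_force: [0.9, -0.1, -0.3]
finger_force: 0.0
tcp_pos: [513.5, 153.7, 30.7]
wrist_force: [1.0, -43.5, 41.9]
finger_force: 23.2
(np.float64(-2.9323710564931), np.float64(-121.71373457566162))
tcp_pos: [513.4, 154.2, 31.2]
wrist_force: [-0.3, -44.5, 45.0]
tcp_pos: [513.3, 154.7, 31.6]
wrist_force: [-0.1, -47.2, 48.5]
tcp_pos: [513.2, 155.3, 32.1]
wrist_force: [0.3, -47.7, 52.1]
tcp_pos: [508.6, 189.7, 27.4]
wrist_force: [2.0, -5.1, 4.8]
```

```bash
python3 -c "
from h import *
p=status.sense();print(p['wrist_force'],w2f('tray',*p['tcp_pos'][:2]))
d=cap('top','top2');P=cloud(d);a=d['img'][150:290,60:300,::-1]
cv2.imwrite('pics/top2c.png',cv2.resize(a,None,fx=3.3,fy=3.3,interpolation=cv2.INTER_CUBIC))
Q=P.reshape(-1,3);a=np.array(w2f('tray',Q[:,0].copy(),Q[:,1].copy())).T
for nm,A,B,sg in (('left',1,0,1),('right',1,0,-1),('far',0,1,1)):
  m=(np.abs(a[:,B])<50)&(sg*a[:,A]>40)&(sg*a[:,A]<110)
  print(nm,[(z,int((m&(Q[:,2]>=z)&(Q[:,2]<z+10)).sum()),np.round(np.median(sg*a[m&(Q[:,2]>=z)&(Q[:,2]<z+10),A]),1)) for z in range(8,68,10)])
"
```

```text
[ 1.95458883 -5.13114076  4.83943811] (np.float64(-1.39875692436671), np.float64(-85.36489160087694))
left [(8, 52, np.float64(68.7)), (18, 38, np.float64(68.6)), (28, 47, np.float64(68.3)), (38, 45, np.float64(68.6)), (48, 50, np.float64(68.5)), (58, 89, np.float64(69.8))]
right [(8, 0, np.float64(nan)), (18, 0, np.float64(nan)), (28, 0, np.float64(nan)), (38, 0, np.float64(nan)), (48, 0, np.float64(nan)), (58, 0, np.float64(nan))]
far [(8, 0, np.float64(nan)), (18, 0, np.float64(nan)), (28, 0, np.float64(nan)), (38, 0, np.float64(nan)), (48, 0, np.float64(nan)), (58, 0, np.float64(nan))]
  return _methods._mean(a, axis=axis, dtype=dtype,
  ret = ret.dtype.type(ret / rcount)
```

View pics/top2c.png

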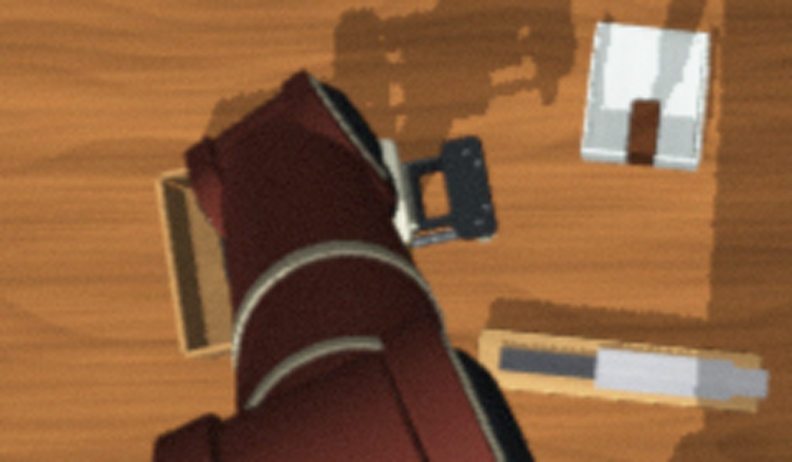

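```bash
sed -i 's/(495,274)/(494.7,275.8)/' h.py && python3 -m pendant '[[[0,-0.04,0,0],[0,-0.1,-0.06,0],[0,-0.12,-0.12,0],[0,-0.14,-0.18,0],[0,-0.15,-0.24,0]]]' 1 | egrep 'pos|force' && python3 -c "
from h import *
plan(('world',567,-12.5,200,89))"
```

```text
tcp_pos: [525.0, 81.2, 204.3]
wrist_force: [0.2, 0.7, -1.0]
finger_force: 0.0
at [525.   81.2 204.3] [ 179.9   -0.  -169.8] t 8.5 j [ -0.  26. -16. 102.   9.  53.  80.]
[-0.0331 -0.1329  0.0057  0.5621] dist 103
```

```bash
python3 -m pendant '[[[-0.033,-0.133,0.006,0.562],[-0.033,-0.133,0.006,0.562],[-0.033,-0.133,0.006,0.562],[-0.033,-0.133,0.006,0.562],[-0.033,-0.133,0.006,0.562],[-0.033,-0.133,0.006,0.562],[-0.033,-0.133,0.006,0.562],[-0.033,-0.133,0.006,0.562],[-0.033,-0.133,0.006,0.562],[-0.033,-0.133,0.006,0.562],[-0.033,-0.133,0.006,0.562],[-0.033,-0.133,0.006,0.562]]]' -1 | egrep 'pos|rot' && python3 -c "
from h import *
plan(('world',567,-12.5,200,-7.1))
d=cap('top','top3');P=cloud(d)
Q=P.reshape(-1,3);a=np.array(w2f('tray',Q[:,0].copy(),Q[:,1].copy())).T
for nm,A,B,sg in (('left',1,0,1),('right',1,0,-1),('far',0,1,1)):
  m=(np.abs(a[:,B])<50)&(sg*a[:,A]>40)&(sg*a[:,A]<120)
  for z in range(8,78,10):
    k=m&(Q[:,2]>=z)&(Q[:,2]<z+10)
    if k.sum(): print(nm,z,k.sum(),np.round(np.percentile(sg*a[k,A],[10,50,90]),1))
"
```

```text
tcp_pos: [567.4, -10.0, 197.8]
tool_rot: [-180.0, -0.1, 88.9]
at [567.4 -10.  197.8] [-1.80e+02 -1.00e-01  8.89e+01] t 9.7 j [-9. 29. 12. 97. -8. 54.  5.]
[-3.400e-03 -4.000e-04 -2.900e-03  5.334e-01] dist 3
left 8 46 [65.9 66.5 67.4]
left 18 43 [66.  66.6 67.4]
left 28 42 [66.2 66.6 67.3]
left 38 44 [66.  66.5 67.5]
left 48 51 [65.9 66.7 67.4]
left 58 93 [66.1 67.7 70.2]
left 68 3 [68.2 68.5 69.1]
right 8 28 [52.1 71.1 71.4]
right 18 22 [70.9 71.3 71.7]
right 28 27 [70.8 71.2 71.6]
right 38 21 [70.8 71.2 71.6]
right 48 25 [71.  71.3 71.5]
right 58 80 [67.8 69.7 71.5]
right 68 1 [70.9 70.9 70.9]
far 8 31 [66.5 67.2 67.8]
far 18 31 [66.7 67.3 67.8]
far 28 26 [67.1 67.3 67.7]
far 38 31 [66.7 67.1 67.7]
far 48 32 [66.6 67.1 67.8]
far 58 85 [66.9 68.6 70.6]
far 68 1 [69.1 69.1 69.1]
```

```bash
python3 -m pendant '[[[-0.003,0,0,0.533],[-0.003,0,0,0.533],[-0.003,0,0,0.533],[-0.003,0,0,0.533],[-0.003,0,0,0.533],[-0.003,0,0,0.533],[-0.003,0,0,0.533],[-0.003,0,0,0.533],[-0.003,0,0,0.533],[-0.003,0,0,0.533],[-0.003,0,0,0.533],[-0.003,0,0,0.533]]]' -1 | egrep 'pos|rot' && python3 -c "
from h import *
plan(('world',567,-12.5,86,-7.1))
d=cap('wrist','w1')"
```

```text
tcp_pos: [567.0, -13.0, 197.6]
tool_rot: [-180.0, 0.1, -6.7]
at [567.  -13.  197.6] [-1.8e+02  1.0e-01 -6.7e+00] t 10.95 j [-25.  34.  39.  98. -24.  57. -74.]
[-1.000e-04 -7.000e-04  1.488e-01  2.100e-03] dist 112
```

View pics/w1.png

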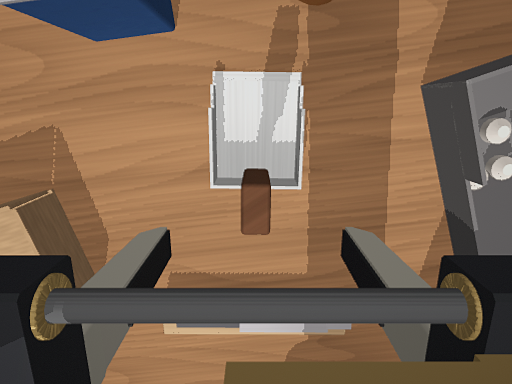

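```bash
python3 -m pendant '[[[0,-0.001,0.06,0.002],[0,-0.001,0.12,0.002],[0,-0.001,0.146,0.002],[0,-0.001,0.149,0.002],[0,-0.001,0.149,0.002]]]' -1 | egrep 'pos|rot|force' && python3 -m pendant '[[[0,0,0,0],[0,0,0,0],[0,0,0,0],[0,0,0,0],[0,0,0,0],[0,0,0,0],[0,0,0,0],[0,0,0,0]]]' 1 && python3 -m pendant '[[[0,0,-0.03,0],[0,0,-0.06,0],[0,0,-0.1,0],[0,0,-0.1,0],[0,0,-0.1,0]]]' 1 && python3 -c "
from h import *
plan(('bin',-42-10,0,192,11.9))
d=cap('scene','s2')
P=cloud(d);
cv2.imwrite('pics/s2c.png',cv2.resize(d['img'][100:300,100:400,::-1],None,fx=2.6,fy=2.6))"
```

```text
tcp_pos: [567.0, -14.3, 86.8]
tool_rot: [-180.0, 0.0, -7.2]
wrist_force: [0.3, -0.2, 0.0]
finger_force: 0.0
t: 12.3
tcp_pos: [566.4, -14.7, 86.8]
tool_rot: [180.0, 0.0, -7.4]
wrist_force: [1.2, -0.1, 0.5]
grip_width: 33.4
finger_force: 0.0
t: 12.8
tcp_pos: [566.1, -14.5, 161.6]
tool_rot: [-180.0, 0.0, -7.4]
wrist_force: [0.3, 0.2, -1.7]
grip_width: 21.7
finger_force: 29.9
at [566.1 -14.5 161.6] [-180.     0.    -7.4] t 12.8 j [-24.  36.  38. 101. -27.  53. -72.]
[-0.1052  0.389  -0.0406 -0.1069] dist 304
```

View pics/s2c.png

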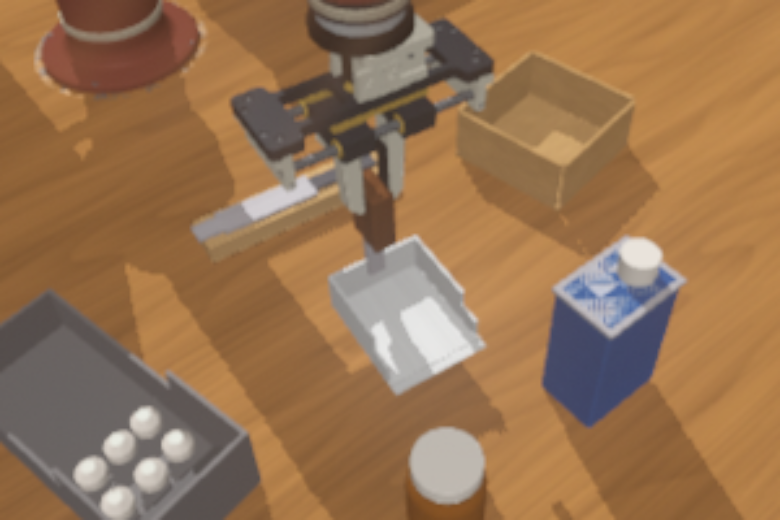

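```bash
cat >> h.py <<'E'
def panfit(cam='scene',d=None,lo=-120,rng=(20,100)):
    # pan floor plane relative to tool: x fwd from TCP, z rel to TCP
    d=d or cap(cam);s=status.sense();P=cloud(d).reshape(-1,3);p=s['tcp_pos'];y=np.radians(s['tool_rot'][2])
    q=P-p;x=np.cos(y)*q[:,0]+np.sin(y)*q[:,1];yy=-np.sin(y)*q[:,0]+np.cos(y)*q[:,1];z=q[:,2]
    m=(x>rng[0])&(x<rng[1])&(abs(yy)<36)&(z>lo)&(z<-20)
    x,yy,z=x[m],yy[m],z[m]
    for _ in range(6):
        A=np.c_[x,yy,np.ones_like(x)];c=np.linalg.lstsq(A,z,rcond=None)[0];r=abs(A@c-z);k=r<max(2.5,2*np.median(r));x,yy,z=x[k],yy[k],z[k]
    print('pan n',len(x),'pitch down deg',np.round(-np.degrees(np.arctan(c[0])),1),'roll',np.round(np.degrees(np.arctan(c[1])),1),'floor z at pivot x rel tcp',np.round(c[2],1),'world',np.round(c[2]+p[2],1),'xmax',np.round(x.max()),'y',np.round([yy.min(),yy.max()]))
E
python3 -c "
from h import *
panfit(d=load('s2'))
panfit('top')"
```

```text
pan n 686 pitch down deg 0.6 roll 0.5 floor z at pivot x rel tcp -112.6 world 48.1 xmax 100.0 y [-36.  36.]
  return _methods._mean(a, axis=axis, dtype=dtype,
  ret = ret.dtype.type(ret / rcount)
Traceback (most recent call last):
  File "h.py", line 35, in panfit
    print('pan n',len(x),'pitch down deg',np.round(-np.degrees(np.arctan(c[0])),1),'roll',np.round(np.degrees(np.arctan(c[1])),1),'floor z at pivot x rel tcp',np.round(c[2],1),'world',np.round(c[2]+p[2],1),'xmax',np.round(x.max()),'y',np.round([yy.min(),yy.max()]))
                                                                                                                                                                                                                              ~~~~~^^
ValueError: zero-size array to reduction operation maximum which has no identity
```

```bash
python3 -m pendant '[[[0,0,0.04,0],[0,0,0.056,0],[0,0,0.06,0],[0,0,0.06,0]]]' 1 | egrep 'pos|wrist' && python3 -m pendant '[[[0,0,0,0],[0,0,0,0],[0,0,0.02,0],[0,0,0.04,0],[0,0,0.041,0]]]' 0.1 | egrep 'pos|wrist|width' && python3 -m pendant '[[[0,0,0,0],[0,0,0,0],[0,0,0,0],[0,0,0,0],[0,0,0,0]]]' 1 | egrep 'pos|force|width'
```

```text
tcp_pos: [564.0, -12.9, 116.7]
wrist_force: [-4.1, 3.0, 7.9]
tcp_pos: [565.1, -14.6, 84.1]
wrist_force: [-0.7, 0.3, -0.1]
grip_width: 41.9
tcp_pos: [566.5, -14.5, 86.3]
wrist_force: [-0.8, 0.1, 0.5]
grip_width: 22.1
finger_force: 30.0
```

```bash
python3 -m pendant '[[[0,0,-0.05,0],[0,0,-0.11,0],[0,0,-0.125,0],[0,0,-0.125,0]]]' 1 | egrep 'pos|force|width';  python3 -c "
from h import *
panfit()
plan(('bin',-93,0,178,11.9))"
```

```text
tcp_pos: [567.5, -15.0, 181.6]
wrist_force: [-0.3, -0.6, -1.8]
grip_width: 21.9
finger_force: 30.0
pan n 888 pitch down deg 0.2 roll 0.1 floor z at pivot x rel tcp -80.9 world 98.8 xmax 100.0 y [-36.  36.]
at [566.1 -14.4 179.7] [-180.     0.    -7.3] t 14.75 j [-25.  35.  39.  99. -26.  55. -73.]
[-0.1568  0.4071  0.0022 -0.1069] dist 327
```

```bash
python3 -m pendant '[[[-0.02,0.05,0.002,-0.02],[-0.04,0.1,0.002,-0.05],[-0.06,0.16,0.002,-0.08],[-0.083,0.22,0.002,-0.107],[-0.106,0.28,0.002,-0.107],[-0.126,0.33,0.002,-0.107],[-0.146,0.38,0.002,-0.107],[-0.157,0.4071,0.002,-0.107],[-0.157,0.407,0.002,-0.107],[-0.157,0.407,0.002,-0.107]]]' 1 | egrep 'pos|rot|force|width';  python3 -c "
from h import *
d=cap('scene','s3');panfit(d=d)
plan(('bin',-93,0,89,11.9))
d=cap('wrist','w3')
P=cloud(d).reshape(-1,3);a=np.array(w2f('bin',P[:,0].copy(),P[:,1].copy())).T
# side wall rims in bin frame
for sg in(1,-1):
  m=(sg*a[:,1]>45)&(sg*a[:,1]<70)&(P[:,2]>72)&(P[:,2]<85)&(a[:,0]>60)&(a[:,0]<140)
  print('hi rim',sg,m.sum(),np.round(np.percentile(a[m,1],[5,50,95]),1) if m.sum() else '')
  if m.sum()>10: print(np.degrees(np.polyfit(a[m,0],a[m,1],1)))
m=(P[:,2]>23)&(P[:,2]<34)&(abs(a[:,1])<50)&(a[:,0]>10)&(a[:,0]<115)
print('piece tops',m.sum(),a[m].min(0),a[m].max(0))
b=d['img'][:,:,::-1];cv2.imwrite('pics/w3b.png',b)"
```

```text
tcp_pos: [409.9, -301.0, 176.6]
tool_rot: [-179.8, 0.1, 11.9]
wrist_force: [0.3, 0.5, -2.0]
grip_width: 21.8
finger_force: 30.0
pan n 1014 pitch down deg 0.8 roll 0.1 floor z at pivot x rel tcp -82.8 world 94.0 xmax 100.0 y [-36.  36.]
at [ 410.7 -300.2  176.8] [-1.798e+02  1.000e-01  1.200e+01] t 15.8 j [ 12.  29.  33. 108. -20.  49. -23.]
[-0.0009  0.0024  0.1171  0.0006] dist 88
hi rim 1 0 
hi rim -1 0 
piece tops 1695 [ 30.28956654 -41.57220871] [57.20707507 42.01332136]
```

View pics/w3b.png

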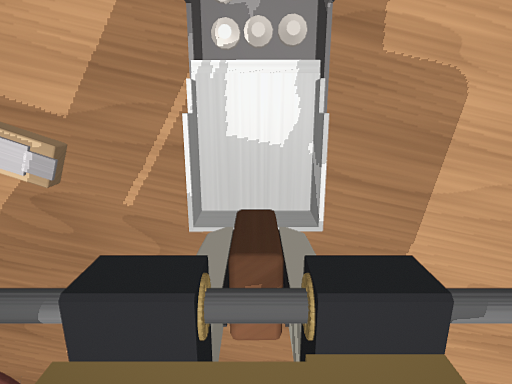

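```bash
python3 -m pendant '[[[0,0.002,0.05,0],[0,0.002,0.1,0],[0,0.002,0.114,0],[0,0.002,0.116,0],[0,0.002,0.116,0]]]' 1 | egrep 'pos|wrist' ; for i in 1 2; do  python3 -m pendant '[[[0,0,0.002,0],[0,0,0.002,0]]]' 1 | egrep 'pos|wrist'; done
```

```text
tcp_pos: [411.8, -303.1, 91.5]
wrist_force: [0.3, -0.8, -1.3]
tcp_pos: [411.4, -303.7, 90.2]
wrist_force: [0.9, -0.1, -2.1]
tcp_pos: [411.5, -303.9, 89.7]
wrist_force: [0.1, 1.5, 6.2]
```

```bash
python3 -m pendant '[[[0.015,-0.0025,0,0],[0.03,-0.0025,0,0],[0.045,-0.0025,0,0],[0.06,-0.0025,0,0],[0.075,-0.0025,0,0],[0.085,-0.0025,0,0],[0.095,-0.0025,0,0],[0.103,-0.0025,0,0]]]' 1 | egrep 'pos|wrist' ; python3 -c "
from h import *
p=status.sense();print(w2f('bin',*p['tcp_pos'][:2]))
d=cap('wrist','w4');d=cap('scene','s4');panfit(d=d)
cv2.imwrite('pics/s4c.png',np.hstack([cv2.resize(d['img'][180:330,60:220,::-1],(600,562)),]))"
```

```text
tcp_pos: [483.5, -289.0, 89.7]
wrist_force: [-7.4, -2.9, 8.4]
(np.float64(-18.77307239624228), np.float64(-2.2118284394642975))
pan n 544 pitch down deg -14.2 roll -0.7 floor z at pivot x rel tcp -92.2 world -2.5 xmax 100.0 y [-36.  36.]
```

View pics/w4.png

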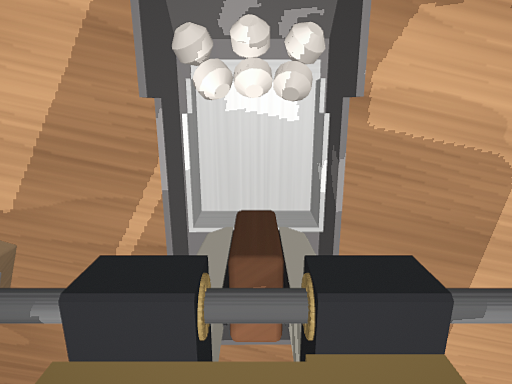

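```bash
python3 -m pendant '[[[0.006,-0.001,0,0],[0.012,-0.002,0,0],[0.017,-0.002,0,0],[0.019,-0.002,0,0]]]' 1 | egrep 'pos|wrist' ; python3 -m pendant '[[[0.008,0,-0.006,0],[0.016,0,-0.014,0],[0.024,0,-0.022,0],[0.032,0,-0.03,0],[0.04,0,-0.038,0]]]' 1 | egrep 'pos|wrist'; python3 -c "
from h import *
p=status.sense();print(w2f('bin',*p['tcp_pos'][:2]))
d=cap('wrist','w5');d=cap('scene','s5');panfit(d=d,rng=(20,70))"
```

```text
tcp_pos: [495.1, -285.7, 90.1]
wrist_force: [-11.2, -3.6, 12.2]
tcp_pos: [527.0, -274.8, 116.1]
wrist_force: [-2.6, -0.3, -3.6]
(np.float64(26.745098260696277), np.float64(2.718848662092258))
pan n 282 pitch down deg -22.7 roll 0.6 floor z at pivot x rel tcp -98.4 world 18.7 xmax 70.0 y [-36.  36.]
```

View pics/w5.png

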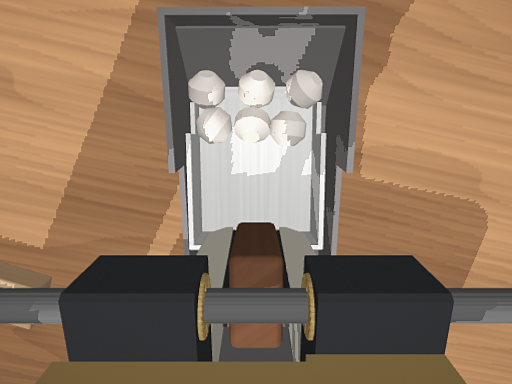

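```bash
python3 -m pendant '[[[0.004,0.003,-0.006,0],[0.008,0.003,-0.014,0],[0.01,0.003,-0.02,0],[0.01,0.003,-0.024,0],[0.01,0.003,-0.024,0]]]' 1 | egrep 'pos|wrist'; python3 -c "
from h import *
p=status.sense();print(w2f('bin',*p['tcp_pos'][:2]))
d=cap('wrist','w6');e=cap('scene','s6');
for r in((20,45),(10,50)): panfit(d=e,rng=r)
P=cloud(d)
for v in (90,110,140,170,200,230): 
  q=np.nanmedian(P[v-1:v+2,275:285].reshape(-1,3),0);print(v,np.round([*w2f('bin',q[0],q[1]),q[2]]))
cv2.imwrite('pics/m6.png',np.hstack([d['img'][0:280,130:400,::-1],cv2.resize(e['img'][200:340,60:220,::-1],(320,280))]))"
```

```text
tcp_pos: [537.7, -276.2, 135.5]
wrist_force: [0.2, -0.5, -3.3]
(np.float64(36.88815176784916), np.float64(-0.8462653623951129))
pan n 276 pitch down deg 6.4 roll 0.3 floor z at pivot x rel tcp -83.4 world 51.5 xmax 45.0 y [-36.  35.]
pan n 372 pitch down deg 3.6 roll -0.1 floor z at pivot x rel tcp -84.6 world 50.3 xmax 46.0 y [-36.  36.]
90 [120. -17.  61.]
110 [106. -18.  45.]
140 [ 86. -17.  67.]
170 [ 61. -19.  50.]
200 [ 37. -19.  53.]
230 [ 46. -13. 140.]
```

View pics/m6.png

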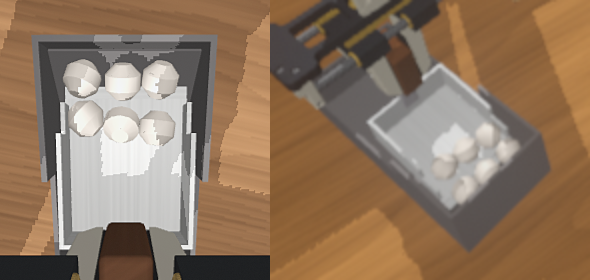

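```bash
python3 -m pendant '[[[-0.002,0,0,0],[-0.006,0,0.001,0],[-0.012,0,0.003,0],[-0.019,0,0.006,0],[-0.027,0,0.009,0],[-0.035,0,0.012,0],[-0.043,0,0.015,0],[-0.051,0,0.018,0],[-0.059,0,0.021,0],[-0.066,0,0.023,0],[-0.072,0,0.024,0],[-0.076,0,0.024,0]]]' 1 | egrep 'pos|wrist'; python3 -c "
from h import *
p=status.sense();print(w2f('bin',*p['tcp_pos'][:2]))
d=cap('wrist','w7')
P=cloud(d)
for v in (90,110,140,170,200,230): 
  q=np.nanmedian(P[v-1:v+2,275:285].reshape(-1,3),0);print(v,np.round([*w2f('bin',q[0],q[1]),q[2]]))
cv2.imwrite('pics/m7.png',d['img'][0:280,130:400,::-1])"
```

```text
tcp_pos: [480.7, -288.0, 116.9]
wrist_force: [-0.2, 0.4, -2.3]
(np.float64(-21.254897340535077), np.float64(-0.6424789739455763))
90 [ 62. -18.  22.]
110 [ 48. -18.  26.]
140 [ 27. -17.  48.]
170 [  2. -19.  31.]
200 [-21. -19.  34.]
230 [-12. -13. 121.]
```

View pics/m7.png

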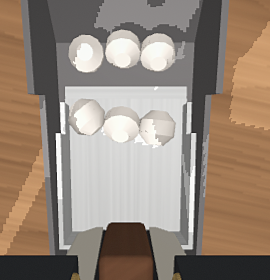

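```bash
python3 -m pendant '[[[-0.004,0,0,0],[-0.012,0,0,0],[-0.021,0,0,0],[-0.03,0,0,0],[-0.039,0,0,0],[-0.048,0,0,0],[-0.057,0,0,0],[-0.066,0,0,0],[-0.075,0,0,0],[-0.084,0,0,0],[-0.092,0,0,0],[-0.1,0,0,0]]]' 1 | egrep 'pos|wrist'; python3 -m pendant '[[[-0.008,0,0,0],[-0.016,0,0,0],[-0.024,0,0,0],[-0.032,0,0,0],[-0.04,0,0,0],[-0.048,0,0,0],[-0.05,0,0,0]]]' 1 | egrep 'pos|wrist'
cat >> h.py <<'E'
def look(fn=None,c=(275,285)):
    s=status.sense();p=s['tcp_pos'];print('t',s['t'],'tcp bin',np.round(w2f('bin',*p[:2]),1),'tray',np.round(w2f('tray',*p[:2]),1),'z',round(p[2],1),'F',np.round(s['wrist_force'],1))
    d=cap('wrist',fn);P=cloud(d);y=np.radians(s['tool_rot'][2]);q=P-p
    X=np.cos(y)*q[...,0]+np.sin(y)*q[...,1];Y=-np.sin(y)*q[...,0]+np.cos(y)*q[...,1];Z=P[...,2]
    H=np.full((18,11),np.nan) # max height grid, 8mm rows ahead of TCP (rows) and 10 mm lateral (left = +Y)
    for i in range(18):
        for j in range(11):
            m=(X>=10+8*i)&(X<18+8*i)&(Y<55-10*j)&(Y>=45-10*j)
            if m.sum()>3: H[i,j]=np.nanpercentile(Z[m],80)
    print('rows: x ahead of TCP; cols y +50..-50; median height')
    for i in range(17,-1,-1): print(14+8*i,' '.join('%4.0f'%v for v in H[i]))
E
python3 -c "
from h import *
look('w8')"
```

```text
tcp_pos: [412.5, -302.4, 118.1]
wrist_force: [7.2, 4.1, 2.4]
tcp_pos: [376.0, -310.3, 117.8]
wrist_force: [8.8, 2.9, -3.8]
t 22.4 tcp bin [-128.4   -0.9] tray [-219.7 -556.2] z 117.8 F [ 8.8  2.9 -3.8]
rows: x ahead of TCP; cols y +50..-50; median height
150    5    5    6    5    5    5    5    5    5    5    8
142   33  nan  nan  nan  nan  nan  nan  nan  nan  nan   38
134   54   62   62   62   62   62   62   62   62   62   53
126   61   61   61   61   61   61   61   61   61   61   53
118   61   62   78   62   61   61   60   61   61   62   53
110   78   79   83   81   78   79   71   77   75   77   54
102   76   80   83   81   81   82   78   82   80   75   53
94   75   74   79   75   79   80   77   81   80   74   54
86   91   82   53   53   54   69   53   76   72   88   89
78   89   82   51   51   51   51   51   51   51   88   88
70   87   80   49   49   49   49   49   49   50   85   60
62   85   77   47   47   47   48   48   48   48   83   77
54   83   76   46   46   46   46   46   46   46   82   53
46   81   75   44   44   44   44   44   44   44   79   54
38   80  225  225  225  224   42  225  225  225  224   54
30  220  227  227  227  224  220  226  227  227  227  221
22  220  232  232  232  232  232  232  232  232  231  221
14   73   73   73   74  213  172  212   74   73   74   53
```

```bash
python3 -m pendant '[[[-0.012,0,0,0],[-0.022,0,0,0],[-0.032,0,0,0],[-0.038,0,0,0],[-0.04,0,0,0],[-0.04,0,0,0]]]' 1 | egrep 'pos|wrist';python3 -c "
from h import *
look('w9')" | grep -v 22
```

```text
tcp_pos: [346.6, -317.0, 117.7]
wrist_force: [9.0, 2.7, -3.1]
t 23.05 tcp bin [-158.5   -1.3] tray [-249.8 -557.6] z 117.7 F [ 9.   2.7 -3.1]
rows: x ahead of TCP; cols y +50..-50; median height
150  nan  nan  nan  nan  nan  nan  nan  nan  nan  nan  nan
142  nan  nan  nan  nan  nan  nan  nan  nan  nan  nan  nan
134  nan  nan  nan  nan  nan  nan  nan  nan  nan  nan  nan
126  101   85   82   82   82   82   82   82   82   89  nan
118   99   93   78   78   78   78   78   79   78   97  100
110  108   95   74   74   74   74   74   75   74   98  107
102  111  103   70   70   70   70   71   70   71  109  111
94  108  100   67   67   66   67   67   67   67  105  107
86  104   96   62   62   63   63   63   63   63  101  104
78  100   93   59   59   58   59   59   59   59   97   99
70   96   88   73   68   73   72   56   69   72   93   96
62   92   86   76   73   75   75   69   74   75   89   91
54   88   83   75   72   74   74   52   73   74   86   85
46   84   76   68   66   80  123   77   67   68   81   65
14    1    1    1  141  214  175  213  138    1    1    1
```

```bash
python3 -m pendant '[[[0.02,-0.001,0,0],[0.05,-0.001,-0.005,0],[0.09,-0.001,0,0],[0.13,-0.001,0.02,0],[0.165,-0.001,0.028,0],[0.19,-0.001,0.028,0],[0.205,-0.001,0.028,0],[0.212,-0.001,0.028,0],[0.212,-0.001,0.028,0]]]' 1 | egrep 'pos|wrist';python3 -c "
from h import *
look('w10')" | grep -v 22
```

```text
tcp_pos: [495.2, -283.8, 95.4]
wrist_force: [-1.8, 0.2, -2.0]
t 24.0 tcp bin [-6.3  0.6] tray [ -97.7 -551. ] z 95.4 F [-1.8  0.2 -2. ]
rows: x ahead of TCP; cols y +50..-50; median height
150  nan  nan  nan  nan  nan  nan  nan  nan  nan  nan  nan
142  nan  nan  nan  nan  nan  nan  nan  nan  nan  nan  nan
134   51  nan  nan  nan  nan  nan  nan  nan  nan  nan   48
126   72   62   58   58   58   58   58   58   58   67   67
118   76   67   55   55   55   55   55   55   55   73   76
110   78   69   51   51   51   51   51   51   51   73   78
102   85   79   47   47   47   47   47   47   47   85   77
94   81   76   43   43   43   43   43   43   43   81   77
86   79   72   39   39   40   39   39   39   40   78   76
78   77   69   36   36   36   36   36   36   36   74   76
70   74   65   48   33   49   49   32   46   48   70   75
62   69   63   52   49   52   52   45   50   51   67   60
54   63   59   52   49   51   51   43   50   50   63   52
46   59   54   46   42   56   99   49   43   44   59   52
38   55  203  203  203  201  115  202  203  203  203   50
30  198  204  204  204  202  198  203  204  204  204  198
14   43    5    5  142  190  152  188  134    5    5   42
```

```bash
python3 -m pendant '[[[0.01,0,0,0],[0.019,0,0,0],[0.027,0,-0.015,0],[0.034,0,-0.029,0],[0.041,0,-0.039,0],[0.048,0,-0.048,0],[0.054,0,-0.056,0],[0.06,0,-0.062,0],[0.066,0,-0.067,0],[0.07,0,-0.07,0],[0.073,0,-0.072,0],[0.073,0,-0.072,0]]]' 1 | egrep 'pos|wrist';python3 -c "
from h import *
look('w11')" | grep -v 22
```

```text
tcp_pos: [545.1, -273.8, 149.6]
wrist_force: [-7.8, -1.5, 1.2]
t 25.25 tcp bin [44.7  0. ] tray [ -46.7 -549.9] z 149.6 F [-7.8 -1.5  1.2]
rows: x ahead of TCP; cols y +50..-50; median height
150    1    1    1    2    1    1    1    1    1    1    1
142    1    1    1    1    1    1    1    1    1    1    1
134    1    1    1    1    1    1    1    1    1    1    1
126    1    1    1    1    1    1    1    1    1    1    1
118    1    1    1    1    1    1    2    1    1    1    1
110   79   79   79   79   79   79   79   79   79   79   79
102   78   78   78   78   78   78   78   78   78   78   78
94   71   70   70   70   70   70   70   70   70   70   78
86   89   77   70   70   70   70   70   70   70   88   78
78   88   81   70   70   70   70   70   70   70   88   78
70   89   80   70   70   70   70   70   70   70   88   78
62  107   97   70   70   70   69   70   70   70  105   79
54  106   96   70   69   70   69   70   69   69  105   79
46  106   98   69   69   69   69   69   69   69  105   79
38  106  257  258  258  257   69  257  257  257  257   79
30  252  258  259  258  257  252  258  258  258  258  252
14  106   93   91  194  202  198  204  190   89  104   79
```

```bash
python3 -m pendant '[[[0.004,0,0,0],[0.008,0,0,0],[0.008,0,0,0],[0.004,0,0,0],[-0.002,0,0,0],[-0.01,0,0,0],[-0.02,0,0,0],[-0.03,0,0,0],[-0.04,0,0,0],[-0.05,0,0,0],[-0.06,0,0,0],[-0.07,0,0,0]]]' 1 | egrep 'pos|wrist'; python3 -m pendant '[[[-0.01,0,0,0],[-0.02,0,0,0],[-0.03,0,0,0],[-0.04,0,0.0,0],[-0.048,0,0,0],[-0.054,0,0,0],[-0.056,0,0.0,0]]]' 1 | egrep 'pos|wrist';python3 -c "
from h import *
look('w12')" | grep -v 22
```

```text
tcp_pos: [498.7, -283.4, 149.9]
wrist_force: [0.0, -0.4, -2.0]
tcp_pos: [457.6, -292.1, 149.9]
wrist_force: [-0.3, 1.3, -3.1]
t 27.2 tcp bin [-44.7   0.1] tray [-136.1 -552.6] z 149.9 F [-0.3  1.3 -3.1]
rows: x ahead of TCP; cols y +50..-50; median height
150   19   14   14   14   15   23   14   14   14   13   23
142   48   24   28   24   29   30   25   29   28    6   51
134   64   27   29   28   29   30   26   30   30    6   70
126   64   24   29   25   24   26   21   28   27    6   70
118   63    5   18    6    5    5    5    6    6    5   69
110   68    5    5    5    5    5    5    5    5    5   73
102   68   69   69   69   69   69   69   69   69   69   68
94   69   70   70   70   70   70   70   70   70   70   53
86   89   79   70   70   70   70   70   70   70   88   53
78   89   82   70   70   70   70   70   70   70   88   53
70   89   82   70   70   70   70   70   70   70   88   53
62  107   98   70   70   70   70   70   70   70  105   94
54  107   97   70   70   70   70   70   70   70  105  106
46  106   99   70   70   70   70   70   70   70  105  106
38  106  257  258  258  257   70  257  258  258  258  105
30  252  259  259  259  257  252  258  259  259  259  253
14  106   97   90  183  202  197  202  179   89  104  106
```

```bash
python3 -m pendant '[[[0,0,0.02,0],[0,0,0.05,0],[0,0,0.073,0],[0,0,0.08,0],[0,0,0.08,0]]]' 1 | egrep 'pos|wrist'; for i in 1 2; do  python3 -m pendant '[[[0,0,0.002,0],[0,0,0.002,0]]]' 1 | egrep 'pos|wrist'; done
```

```text
tcp_pos: [458.6, -291.8, 90.0]
wrist_force: [-1.1, -0.6, -2.6]
tcp_pos: [459.0, -292.4, 89.3]
wrist_force: [-0.9, -0.8, 1.9]
tcp_pos: [459.0, -292.4, 89.2]
wrist_force: [-2.6, 2.5, 12.4]
```

```bash
python3 -m pendant '[[[0.015,0,0,0],[0.03,0,0,0],[0.042,0,0,0],[0.05,0,0,0],[0.054,0,0,0]]]' 1 | egrep 'pos|wrist';python3 -c "
from h import *
look('w13')" | egrep -v '2[0-9][0-9]'
```

```text
tcp_pos: [493.5, -288.7, 89.4]
wrist_force: [-10.9, -4.5, 15.0]
t 28.65 tcp bin [-9. -4.] tray [-100.2 -555.6] z 89.4 F [-10.9  -4.5  15. ]
rows: x ahead of TCP; cols y +50..-50; median height
150  nan  nan  nan  nan  nan  nan  nan  nan  nan  nan  nan
142  nan  nan  nan  nan  nan  nan  nan  nan  nan  nan  nan
134   31   31   31   31   31   30   31   31   31   31   34
126   26   26   26   26   26   25   26   26   25   25   55
118   18   18   19   18   20   19   18   26   18   17   78
110   10   29   30   26   31   31   29   31   30   10   78
102    6   31   32   27   32   31   29   32   29    6   78
94    5   29   29   22   28   27   23   28   22    7   78
86    7   15    8    8    8    8    8    8    9   22   78
78   26   21    8    8    8    8    8    9    9   26   78
70   26   20    8    8    8    9    8    9    8   26   78
62   45   34    8    8    9    8    8    9    9   42   53
54   45   38    8    8    8    8    8    9    8   44   53
46   45   38    8    8    9    8    9    8    9   44   53
38   45  197  197  197  196    8  197  198  198  197   53
30  192  198  198  198  195  192  198  198  199  198  192
14   45   37   27  135  141  138  147  125   27   42   53
```

```bash
python3 -m pendant '[[[0.006,-0.002,0,0],[0.01,-0.003,-0.002,0],[0.014,-0.003,-0.007,0],[0.018,-0.003,-0.012,0],[0.02,-0.003,-0.016,0],[0.02,-0.003,-0.018,0]]]' 1 | egrep 'pos|wrist';python3 -c "
from h import *
look('w14')" | egrep -v '2[0-9][0-9]'
```

```text
tcp_pos: [509.8, -278.7, 99.8]
wrist_force: [-3.8, -0.7, -2.6]
t 29.3 tcp bin [9.1 2.4] tray [ -82.4 -548.6] z 99.8 F [-3.8 -0.7 -2.6]
rows: x ahead of TCP; cols y +50..-50; median height
150  nan  nan  nan  nan  nan  nan  nan  nan  nan  nan  nan
142  nan  nan  nan  nan  nan  nan  nan  nan  nan  nan  nan
134   48   48   48   48   48   48   48   48   48   48   47
126   65   44   44   44   44   44   44   44   44   44   43
118   76   36   36   36   36   36   36   36   36   36   35
110   75   29   34   28   29   34   28   34   35   28   28
102   76   40   42   39   41   42   34   41   42   32   20
94   75   40   42   39   42   43   36   41   42   35   12
86   77   36   39   34   38   39   19   36   37   30    5
78   77   30   18   18   18   18   18   18   18   36    6
70   77   31   18   18   18   18   19   18   18   36    6
62   77   44   19   18   19   18   18   19   18   50   18
54   78   47   19   18   19   19   19   19   19   54   55
46   55   46   19   19   19   19   19   19   19   54   55
14   54   45   37  143  152  148  158  134   36   54   55
```

```bash
python3 -m pendant '[[[-0.001,0.002,0,0],[-0.003,0.002,0,0],[-0.006,0.002,0,0],[-0.01,0.003,0,0],[-0.015,0.003,0,0],[-0.022,0.003,0,0],[-0.03,0.003,0,0],[-0.04,0.003,0,0],[-0.052,0.003,0,0],[-0.066,0.003,0,0],[-0.081,0.003,0,0],[-0.081,0.003,0,0]]]' 1 | egrep 'pos|wrist';python3 -c "
from h import *
look('w15')" | egrep -v '2[0-9][0-9]'
```

```text
tcp_pos: [450.4, -293.9, 100.5]
wrist_force: [-0.1, 0.3, -3.6]
t 30.55 tcp bin [-52.2  -0.1] tray [-143.6 -553.1] z 100.5 F [-0.1  0.3 -3.6]
rows: x ahead of TCP; cols y +50..-50; median height
150  nan  nan  nan  nan  nan  nan  nan  nan  nan  nan  nan
142    5    5    5    5    5    5    5    5    5    5    9
134    6    5    5    5    5    5    5    5    5    5   34
126   45    5    5    5    5    5    5    5    5    5   63
118   55    5    5    5    5    5    5    5    5    6   73
110   47   35   38    6   37   37    5   38   38    5   64
102   39   41   43   40   42   43   36   42   42   38   48
94   41   41   43   40   43   44   37   42   42   36   49
86   42   36   39   33   39   39   20   36   37   32   51
78   43   33   19   19   19   19   19   19   19   37   51
70   44   32   19   19   19   19   19   19   19   37   50
62   50   46   19   19   19   20   20   19   19   53   52
54   54   48   20   20   19   19   19   19   19   55   52
46   55   50   19   20   20   19   19   20   20   55   52
14   52   48   38  142  152  149  155  135   37   55   52
```

```bash
python3 -m pendant '[[[-0.002,0,0,0],[-0.006,0,0,0],[-0.012,0,0,0],[-0.02,0,0,0],[-0.028,0,0,0],[-0.037,0,-0.003,0],[-0.046,0,-0.006,0],[-0.056,0,-0.01,0],[-0.066,0,-0.01,0],[-0.078,0,-0.01,0],[-0.09,0,-0.01,0],[-0.1,0,-0.01,0]]]' 1 | egrep 'pos|wrist'; python3 -m pendant '[[[-0.01,0,0,0],[-0.02,0,0,0],[-0.03,0,0,0],[-0.04,0,0,0],[-0.048,0,0,0],[-0.048,0,0,0]]]' 1 | egrep 'pos|wrist';python3 -c "
from h import *
look('w16')" | egrep -v '2[0-9][0-9]'
```

```text
tcp_pos: [385.7, -307.6, 109.4]
wrist_force: [9.5, 4.1, -2.9]
tcp_pos: [349.9, -315.6, 109.0]
wrist_force: [8.4, 2.3, -2.8]
rows: x ahead of TCP; cols y +50..-50; median height
150  nan  nan  nan  nan  nan  nan  nan  nan  nan  nan  nan
142  nan  nan  nan  nan  nan  nan  nan  nan  nan  nan  nan
134  nan  nan  nan  nan  nan  nan  nan  nan  nan  nan  nan
126   94   82   75   75   74   75   75   75   75   80   85
118   92   87   93   71   71   72   71   71   71   90   93
110   99   87   67   67   67   67   67   67   67   90   99
102  104   96   63   62   62   63   63   63   63  101  103
94  100   93   58   58   58   59   58   58   59   97  100
86   96   87   54   54   54   54   54   54   54   93   95
78   92   84   50   50   50   50   50   50   50   89   92
70   88   80   64   59   65   65   47   63   64   84   85
62   83   77   67   64   67   67   61   65   66   81   65
54   78   74   66   62   65   65   45   64   65   77   53
46   73   67   60   59   68   72   63   59   59   72   53
```

```bash
python3 -m pendant '[[[0.01,0,-0.01,0],[0.02,0,-0.04,0],[0.025,0,-0.08,0],[0.025,0,-0.12,0],[0.025,0,-0.14,0],[0.025,0,-0.14,0],[0.025,0,-0.14,0]]]' 1 | egrep 'pos|wrist';python3 -c "
from h import *
f=[]
for k in range(4):
    d=eyes.capture('scene');f.append(status.sense()['wrist_force'][2])
print('Fz',np.round(f,2),np.mean(f))
d=cap('scene','s17');s=status.sense();P=cloud(d);p=s['tcp_pos'];y=np.radians(s['tool_rot'][2]);q=P-p
X=np.cos(y)*q[...,0]+np.sin(y)*q[...,1];Y=-np.sin(y)*q[...,0]+np.cos(y)*q[...,1];Z=q[...,2]
# pan coords: rotate by phi
m=(X>75)&(X<120)&(abs(Y)<36)&(Z>-110)&(Z<10);c=np.polyfit(X[m],Z[m],1);print('slope',c,np.degrees(np.arctan(c[0])),m.sum())
ph=np.arctan(c[0]);A=np.cos(ph)*X+np.sin(ph)*Z;H=-np.sin(ph)*X+np.cos(ph)*Z-c[1]*np.cos(ph)
H0=np.full((20,11),np.nan)
ok=(abs(Y)<55)&(H>-6)&(H<45)
a1=np.nanmax(A[ok&(H<3)&(abs(Y)<30)]);print('lip A',a1)
for i in range(20):
    for j in range(11):
        k=ok&(A<a1-6*i)&(A>=a1-6*i-6)&(abs(Y-(50-10*j))<5)
        if k.sum()>1: H0[i,j]=np.nanpercentile(H[k],85)
for i in range(20): print('%4d'%(6*i),' '.join('%4.0f'%v for v in H0[i]))
look()" | egrep -v '2[0-9][0-9] '
```

```text
tcp_pos: [361.9, -311.6, 212.4]
wrist_force: [0.4, -1.1, -2.9]
Fz [-3.43 -3.55 -2.66 -3.29] -3.2310759534322058
slope [ -0.06918952 -35.05507314] -3.9579596576023093 599
lip A 122.72510661565643
   0  nan   22    4    3    3    4    3    3    4   25   16
   6  nan   22   -1   -0   -0   -0   -1    0   -0   24   21
  12   33   29   -4   -3   -5   -3   -3    3    7   31   31
  18  nan   32  nan  nan  nan  nan  nan   11   13   11   30
  24  nan   24    3    2  nan    3    3   12   15   22   24
  30  nan   22    7    4  nan    6    7   13   15   17   24
  36  nan   20    9    6  nan    7    8    9   12   22   21
  42  nan   19    7    5  nan    6    5  nan  nan  nan   14
  48  nan   14  nan  nan   -5  nan  nan  nan  nan  nan   12
  54  nan    8   -3   -5   -4   -3  nan  nan   -5  nan   10
  60  nan    9   -4  nan   -4   -4  nan   -5   -5   10    8
  66  nan    5  nan  nan  nan  nan  nan  nan  nan  nan    3
  72  nan    4  nan  nan   -3   -5  nan  nan  nan    4    1
  78  nan   -4   -3   -2   41   43   42   -4   -2   -3   -2
  84  nan   -3   -3   -3   43   17   41   -4   -4   -4  nan
  90 
[... 485 characters left out ...]

142  nan  nan  nan  nan  nan  nan  nan  nan  nan  nan  nan
134  nan  nan  nan  nan  nan  nan  nan  nan  nan  nan  nan
126  195  179  176  176  176  176  176  176  176  183  nan
118  194  187  173  173  173  173  173  173  173  191  194
86  198  192  180  176  164  179  179  184  185  195  198
78  194  188  180  177  170  179  179  174  178  191  194
70  190  184  176  166  167  172  174  165  166  187  188
62  186  179  169  166  169  169  163  168  168  183  185
54  182  175  168  165  167  168  158  166  167  179  nan
46  178  171  162  160  170  173  164  160  161  175  177
30  314  321  321  321  318  314  320  321  321  321  314
22  314  326  326  326  326  326  326  326  326  326  314
```

```bash
python3 -c "
from h import *
plan(('world',467,-11,212,101),('tray',82,0,190,190.1))"
```

```text
at [ 362.3 -311.7  212. ] [-1.799e+02  1.000e-01  1.190e+01] t 33.45 j [ 13.  24.  36. 110. -17.  52. -21.]
[ 2.192e-01 -3.636e-01  1.000e-04 -4.951e-01] dist 318
[ 0.4434 -0.7268  0.0294 -0.9901] dist 639
```

```bash
python3 -m pendant '[[[0.01,-0.015,0,-0.02],[0.03,-0.045,0,-0.06],[0.05,-0.08,0,-0.105],[0.07,-0.115,0,-0.15],[0.09,-0.15,0,-0.195],[0.111,-0.185,0,-0.24],[0.132,-0.22,0,-0.285],[0.153,-0.255,0,-0.33],[0.174,-0.29,0,-0.375],[0.194,-0.322,0,-0.42],[0.21,-0.348,0,-0.46],[0.219,-0.364,0,-0.495]]]' 1 | egrep 'pos|wrist|rot' && python3 -c "
from h import *
plan(('tray',82,0,195,190.1),('tray',82,0,91,190.1))"
```

```text
tcp_pos: [467.7, -7.5, 212.8]
tool_rot: [180.0, -0.1, 101.6]
wrist_force: [0.4, -0.4, -3.2]
at [467.7  -7.5 212.8] [ 1.800e+02 -1.000e-01  1.016e+02] t 34.65 j [ -8.  20.   9. 111.  -4.  49.  14.]
[ 0.3598  0.2207  0.0237 -0.4914] dist 317
[ 0.3598  0.2207  0.1624 -0.4914] dist 339
```

```bash
python3 -m pendant '[[[0.02,0.012,0,-0.03],[0.05,0.03,0,-0.07],[0.085,0.052,0,-0.115],[0.12,0.074,0,-0.16],[0.155,0.096,0.002,-0.205],[0.19,0.118,0.005,-0.25],[0.225,0.14,0.008,-0.295],[0.26,0.16,0.012,-0.34],[0.295,0.18,0.016,-0.385],[0.325,0.2,0.02,-0.43],[0.347,0.214,0.023,-0.47],[0.36,0.2207,0.024,-0.491]]]' 1 | egrep 'pos|wrist|rot' && python3 -m pendant '[[[0,0,0,0],[0,0,0,0]]]' | egrep 'pos|wrist' && python3 -c "
from h import *
plan(('tray',82,0,91,190.1))
d=cap('top','t18');look('w18')
"
```

```text
tcp_pos: [577.7, 288.8, 193.9]
tool_rot: [179.9, -0.0, -170.2]
wrist_force: [0.7, -0.3, -3.1]
tcp_pos: [577.7, 285.6, 194.4]
wrist_force: [-0.2, -0.0, -3.5]
at [577.7 285.6 194.4] [-1.800e+02 -1.000e-01 -1.706e+02] t 36.05 j [-20.  37. -15.  84.  10.  61.  62.]
[ 0.0019  0.0066  0.1379 -0.004 ] dist 104
t 36.1 tcp bin [192.  539.9] tray [83.5 -5.7] z 194.6 F [ 0.   0.7 -3.4]
rows: x ahead of TCP; cols y +50..-50; median height
150  nan  nan  nan  nan  nan  nan  nan  nan  nan  nan  nan
142  nan  nan  nan  nan  nan  nan  nan  nan  nan  nan  nan
134  nan  nan  nan  nan  nan  nan  nan  nan  nan  nan  nan
126  nan  161  159  159  159  159  159  159  159  160  nan
118  177  174  156  156  156  156  156  156  156  173  177
110  182  173  152  152  152  152  152  152  152  171  181
102  188  185  148  148  148  148  148  161  166  183  188
94  185  182  156  153  144  154  156  167  169  181  185
86  181  179  162  161  140  161  162  167  169  177  181
78  177  175  163  161  136  162  162  159  163  171  177
70  173  170  160  156  148  157  158  145  148  167  173
62  169  166  151  149  151  152  146  149  151  164  169
54  165  162  152  149  151  151  145  149  150  161  165
46  161  158  147  142  147  151  145  141  145  154  161
38  157  301  302  302  300  210  299  302  302  301  157
30  297  304  304  304  303  297  301  304  304  304  297
22  297  309  309  309  309  309  309  309  309  309  297
14   66   66   66   66  292  250  288   66   66   66   66
```

```bash
python3 -m pendant '[[[0,0.006,0.015,0],[0,0.007,0.035,0],[0,0.007,0.055,-0.003],[0,0.007,0.075,-0.003],[0,0.007,0.095,-0.003],[0,0.007,0.115,-0.003],[0,0.007,0.13,-0.003],[0,0.007,0.138,-0.003],[0,0.007,0.138,-0.003],[0,0.007,0.138,-0.003]]]' 1 | egrep 'pos|wrist|rot' && python3 -c "
from h import *
look('w19')
" | head -5
```

```text
tcp_pos: [577.5, 291.0, 91.6]
tool_rot: [180.0, 0.0, -170.1]
wrist_force: [-0.3, 0.4, -2.3]
t 37.15 tcp bin [192.8 546. ] tray [84.2  0.4] z 91.6 F [-0.3  0.4 -2.3]
rows: x ahead of TCP; cols y +50..-50; median height
150  nan  nan  nan  nan  nan  nan  nan  nan  nan  nan  nan
142  nan  nan  nan  nan  nan  nan  nan  nan  nan  nan  nan
134  nan  nan  nan  nan  nan  nan  nan  nan  nan  nan  nan
```

```bash
python3 -m pendant '[[[0.012,0,0,0],[0.02,0,0,0],[0.026,0,-0.003,0],[0.033,0,-0.011,0],[0.039,0,-0.019,0],[0.046,0,-0.026,0],[0.053,0,-0.033,0],[0.059,0,-0.04,0],[0.065,0,-0.046,0],[0.07,0,-0.051,0],[0.07,0,-0.051,0]]]' 1 | egrep 'pos|wrist|rot' && python3 -c "
from h import *
look('w20')
"
```

```text
tcp_pos: [526.9, 282.5, 132.0]
tool_rot: [179.9, 0.3, -170.1]
wrist_force: [3.9, -0.4, 7.9]
t 38.3 tcp bin [141.6 548.1] tray [32.9  0.9] z 132.0 F [ 3.9 -0.4  7.9]
rows: x ahead of TCP; cols y +50..-50; median height
150    1    1    1    1    1    1    1    1    1    1    1
142    1    1    1    1    1    1    1    1    1    1    1
134  nan  nan  nan  nan  nan  nan  nan  nan  nan  nan  nan
126   74   74   74   74   74   74   74   74   74   74   73
118   73   73   73   74   73   73   73   73   73   73   73
110   90   75   73   72   73   72   73   72   73   79   90
102   89   87   71   71   71   71   71   71   71   87   89
94   88   85   69   69   69   69   69   69   69   86   88
86  101   86   67   67   67   67   67   67   67   87  100
78  103   99   65   65   65   65   65   65   65   99  103
70  101   97   63   63   63   63   63   82   85   98  101
62   99   96   80   76   62   79   80   86   87   97   99
54   98   95   84   82   61   83   84   83   86   95   98
46   96   94   83   82   58   82   83   76   76   90   96
38   93  239  240  240  239   76  239  240  240  239   94
30  235  241  241  241  240  235  240  241  241  241  235
22  234  246  246  246  246  246  246  246  246  246  234
14   89   84   77   76  221  182  185   77   78   81   88
```

```bash
python3 -m pendant '[[[0,0,-0.012,0],[-0.006,0,-0.016,0],[-0.016,0,-0.016,0],[-0.028,0,-0.016,0],[-0.038,0,-0.016,0],[-0.043,0,-0.016,0],[-0.043,0,-0.01,0],[-0.043,0,0.0,0],[-0.043,0,0.0,0]]]' 1 | egrep 'pos|wrist|rot' && python3 -c "
from h import *
look('w21')
"
```

```text
tcp_pos: [555.9, 286.6, 127.8]
tool_rot: [-179.9, -0.2, -170.1]
wrist_force: [-0.1, 0.7, -3.7]
t 39.25 tcp bin [170.8 546.1] tray [62.2 -0.1] z 127.8 F [-0.1  0.7 -3.7]
rows: x ahead of TCP; cols y +50..-50; median height
150    1    1    1    1    1    1    1    1    1    1    1
142  nan  nan  nan  nan  nan  nan  nan  nan  nan  nan  nan
134   67   67   67   67   67   67   67   67   67   67   67
126   67   71   70   70   70   70   70   70   70   70   66
118   70   70   70   70   70   70   70   70   70   70   69
110   87   74   69   69   69   69   69   69   69   75   87
102   87   83   67   67   67   67   67   67   67   84   87
94   85   82   65   65   65   65   65   65   65   82   84
86   96   83   63   63   63   63   63   63   63   83   99
78  100   96   62   61   61   61   62   61   61   95   99
70   97   93   60   59   59   60   60   78   81   94   97
62   96   92   76   73   58   76   76   81   83   93   95
54   94   92   80   78   57   79   80   79   82   91   93
46   92   90   80   78   55   78   79   72   71   87   92
38   90  234  235  235  234   72  234  235  235  234   89
30  231  237  237  237  236  230  235  237  237  237  230
22  231  242  242  242  242  242  242  242  242  242  231
14   84   79   73   73  219  177  180   74   75   78   84
```

```bash
python3 -m pendant '[[[-0.004,0,0,0],[-0.004,0,0.006,0],[-0.004,0,0.013,0],[-0.004,0,0.019,0],[-0.004,0,0.025,0],[-0.004,0,0.028,0],[-0.004,0,0.028,0]]]' 1 | egrep 'pos|wrist|rot' && python3 -c "
from h import *
look('w22')
" | sed -n 1,12p
```

```text
tcp_pos: [560.0, 287.6, 108.0]
tool_rot: [-180.0, -0.1, -170.1]
wrist_force: [-0.7, 0.4, -2.8]
t 40.0 tcp bin [175.  546.3] tray [66.4  0.2] z 108.0 F [-0.7  0.4 -2.8]
rows: x ahead of TCP; cols y +50..-50; median height
150  nan  nan  nan  nan  nan  nan  nan  nan  nan  nan  nan
142  nan  nan  nan  nan  nan  nan  nan  nan  nan  nan  nan
134   46   46   46   45   45   45   45   44   45   44   44
126   51   51   50   50   50   50   51   50   50   50   50
118   50   50   50   50   50   50   50   50   50   50   49
110   67   53   49   49   49   49   49   49   49   56   67
102   66   63   47   47   47   47   47   47   47   63   66
94   65   61   45   45   45   45   45   45   45   62   64
86   74   63   43   43   43   43   43   43   43   63   79
78   80   74   41   41   41   41   41   41   41   75   79
```

```bash
python3 -m pendant '[[[0.008,0,0,0],[0.014,0,-0.006,0],[0.02,0,-0.011,0],[0.027,0,-0.017,0],[0.034,0,-0.023,0],[0.041,0,-0.028,0],[0.048,0,-0.033,0],[0.054,0,-0.037,0],[0.06,0,-0.04,0],[0.06,0,-0.04,0]]]' 1 | egrep 'pos|wrist|rot' && python3 -c "
from h import *
look('w23')
"
```

```text
tcp_pos: [519.5, 280.8, 141.7]
tool_rot: [179.9, 0.6, -170.1]
wrist_force: [6.6, 0.5, 0.3]
t 41.05 tcp bin [134.  547.9] tray [25.3  0.6] z 141.7 F [6.6 0.5 0.3]
rows: x ahead of TCP; cols y +50..-50; median height
150    1    1    1    1    1    1    1    1    1    1    1
142    1    1    1    1    1    1    1    1    1    1    1
134    1    1    1    1    1    1    1    1    1    1    1
126    1    1    1    1    1    1    1    1    1    1    1
118    1    1    1    1    1    1    1    1    1    1    1
110    1    2    1    1    1    1    1    1    1    1    1
102    1    1    1    1    1    1    1    1    1    1    1
94   67   67   67   67   67   67   67   67   67   67   67
86   54   54   55   54   54   54   55   54   54   55   55
78   74   67   56   56   56   56   56   56   56   68   75
70   75   72   56   56   56   56   56   56   56   72   75
62   75   74   57   56   56   56   57   57   57   74   76
54   93   90   57   57   57   57   57   57   57   88   94
46   94   90   57   57   57   57   57   57   58   90   94
38   94  249  249  249  249   58  249  249  249  249   95
30  244  250  250  251  250  244  249  251  251  250  244
22  243  256  256  256  256  257  256  256  256  256  243
14   96   95   83   81  234  188  229   77   59   91   96
```

```bash
python3 -m pendant '[[[0.008,0,-0.002,0],[0.016,0,-0.004,0],[0.024,0,-0.006,0],[0.032,0,-0.009,0],[0.04,0,-0.011,0],[0.047,0,-0.013,0],[0.055,0,-0.015,0],[0.063,0,-0.017,0],[0.071,0,-0.018,0],[0.079,0,-0.019,0],[0.079,0,-0.019,0]]]' 1 | egrep 'pos|wrist|rot' && python3 -c "
from h import *
look('w24')
d=cap('scene','s24')
"
```

```text
tcp_pos: [457.9, 270.7, 154.3]
tool_rot: [179.9, 0.2, -170.1]
wrist_force: [4.5, 1.3, -2.1]
t 42.2 tcp bin [ 71.6 550.7] tray [-37.1   1.4] z 154.3 F [ 4.5  1.3 -2.1]
rows: x ahead of TCP; cols y +50..-50; median height
150    1    1    1    1    1    1    1    1    1    1    1
142    1    1    1    1    1    1    1    1    1    1    1
134    1    1    1    1    1    1    1    1    1    1    1
126    1    1    1    1    1    1    1    1    1    1    1
118    1    1    1    1    1    1    1    1    1    1    1
110    1    1    1    1    1    1    1    1    1    1    1
102    1    1    1    1    1    1    1    1    1    1    1
94    1    1    1    1    1    1    1    1    1    1    1
86    1    1    1    1    1    1    1    1    1    1    1
78    1    1    1    1    1    1    1    1    1    1    1
70    1    1    1    1    1    1    1    1    1    1    1
62    1    1    1    1    1    1    1    1    1    1    1
54    1    1    1    1    1    1    1    1    1    1    1
46    1    1    1    1    1    1    1    1    1    1    1
38   14  262  262  262  261   48  261  262  262  262   50
30  257  263  263  263  263  257  262  263  263  263  257
22  257  269  268  268  269  269  269  269  268  268  257
14   92   76   78   75  253   52  251   75   76   74   92
```

```bash
python3 -m pendant '[[[0.009,0,-0.001,0],[0.018,0,-0.002,0],[0.026,0,-0.002,0],[0.026,0,-0.002,0],[0.016,0,-0.002,0],[0.004,0,-0.002,0],[-0.01,0,-0.002,0],[-0.024,0,-0.002,0],[-0.038,0,-0.003,0],[-0.05,0,-0.006,0],[-0.05,0,-0.006,0],[-0.05,0,-0.006,0]]]' 1 | egrep 'pos|wrist|rot' && python3 -c "
from h import *
look('w25')
f=[]
for k in range(4):
    d=eyes.capture('scene');f.append(status.sense()['wrist_force'][2])
print('Fz',np.round(f,2),np.mean(f))
"
```

```text
tcp_pos: [494.4, 276.3, 157.3]
tool_rot: [-180.0, -0.0, -170.1]
wrist_force: [-0.1, 0.4, -1.1]
t 43.5 tcp bin [108.5 548.7] tray [-0.2  0.6] z 157.3 F [-0.1  0.4 -1.1]
rows: x ahead of TCP; cols y +50..-50; median height
150    1    1    1    1    1    1    1    1    1    1    1
142    1    1    1    1    1    1    1    1    1    1    1
134    1    1    1    1    1    1    1    1    1    1    1
126    1    1    1    1    1    1    1    1    1    1    1
118    1    1    1    1    1    1    1    1    1    1    1
110    1    1    1    1    1    1    1    1    1    1    1
102    1    1    1    1    1    1    1    1    1    1    1
94    1    1    1    1    1    1    1    1    1    1    1
86    1    1    1    1    1    1    1    1    1    1    1
78    1    1    1    1    1    1    1    1    1    1    1
70   67   67   67   67   67   67   67   67   67   67   67
62   42   31   28   19   25   25    5    5   27   29   22
54   45   37   30   26   30   30   23    5   30   31   26
46   43   31   29   23   29   29   22    5   27   29   22
38    5  264  265  265  264   24  264  265  265  265    5
30  260  266  267  267  266  260  265  266  266  266  260
22  260  272  272  271  272  272  272  271  271  271  260
14    5    5    5    5  258    5  255   28   28    5    5
Fz [-1.33 -2.18 -1.66 -1.51] -1.6708970311650917
```

```bash
python3 -m pendant '[[[0,0,-0.03,0],[0,0,-0.06,0],[0.02,0,-0.08,0],[0.05,0,-0.08,0],[0.08,0,-0.08,0],[0.099,0,-0.08,0],[0.099,0,-0.08,0],[0.099,0,-0.06,0],[0.099,0,-0.045,0],[0.099,0,-0.042,0],[0.099,0,-0.042,0]]]' 1 | egrep 'pos|wrist|rot' && python3 -c "
from h import *
look('w26')
d=cap('top','t26')
P=cloud(d).reshape(-1,3);a=np.array(w2f('tray',P[:,0].copy(),P[:,1].copy())).T
m=(a[:,0]>-160)&(a[:,0]<-72)&(abs(a[:,1])<50)&(P[:,2]>8)
print(m.sum(), np.round(P[m][:,2].min()) if m.sum() else '')
" | egrep -v ' 1    1    1'
```

```text
tcp_pos: [421.6, 263.4, 188.2]
tool_rot: [-180.0, -0.1, -170.1]
wrist_force: [0.1, 0.7, -2.2]
t 44.85 tcp bin [ 34.6 551.1] tray [-74.2   0.6] z 188.2 F [ 0.1  0.7 -2.2]
rows: x ahead of TCP; cols y +50..-50; median height
38    1  295  296  296  295    1  295  295  296  295    1
30  291  297  298  297  297  291  296  297  297  297  291
22  291  303  302  302  303  303  303  302  302  302  291
3505 70.0
```

```bash
python3 -m pendant '[[[-0.012,0,0.002,0],[-0.026,0,0.005,0],[-0.039,0,0.008,0],[-0.05,0,0.011,0],[-0.06,0,0.014,0],[-0.07,0,0.018,0],[-0.07,0,0.018,0]]]' 1 | egrep 'pos|wrist|rot' && python3 -c "
from h import *
look('w27')
" | egrep -v ' 1    1    1'
```

```text
tcp_pos: [474.1, 272.4, 174.7]
tool_rot: [-180.0, -0.0, -170.1]
wrist_force: [-0.8, 0.8, -2.1]
t 45.65 tcp bin [ 87.8 549.1] tray [-20.9   0.3] z 174.7 F [-0.8  0.8 -2.1]
rows: x ahead of TCP; cols y +50..-50; median height
54   36   37   37   49   51   51   44   52   54   55   55
46   67   67   67   67   67   67   67   67   67   67   67
38   44  282  282  282  282   29  282  282  282  282   26
30  277  284  284  284  283  277  282  284  284  284  277
22  277  289  289  289  289  290  289  289  289  289  277
14    5    5    5    6  275    5  272    5    5    5    5
```

```bash
cat >> h.py <<'E'
def side(cam='scene',yr=30,x0=-110,x1=170):
    # side profile (x ahead of TCP vs height) from a fixed camera, |y|<yr
    s=status.sense();p=s['tcp_pos'];d=cap(cam);P=cloud(d);y=np.radians(s['tool_rot'][2]);q=P-p
    X=np.cos(y)*q[...,0]+np.sin(y)*q[...,1];Y=-np.sin(y)*q[...,0]+np.cos(y)*q[...,1];Z=P[...,2]
    print(cam,'tcp tray',np.round(w2f('tray',*p[:2])),'z',round(p[2]),'F',np.round(s['wrist_force'],1))
    for z in range(int(p[2]//10*10)+20,0,-10):
        print('%4d '%z+''.join('%2s'%(lambda n:'.' if n==0 else '+' if n<4 else '#')(((X>=x)&(X<x+5)&(abs(Y)<yr)&(Z>=z-10)&(Z<z)).sum()) for x in range(x0,x1,5)))
E
python3 -c "
from h import *
side('scene',44);side('top',44)"
```

```text
scene tcp tray [-22.   0.] z 175 F [-0.4  0.4 -1. ]
 190  . . . . . . . . . . + + # # # # # # + + # + + # . . . . . . . . . . . . . . . . . . . . . . . . . . . . . . . .
 180  . . . . . . . . . . + # # # + # # # + . + + + . . . . . . . . . . . . . . . . . . . . . . . . . . . . . . . . .
 170  . . . . . . . . . # # # + . . . + + . . . . . . . . . . . . . . . . . . . . . . . . . . . . . . . . . . . . . .
 160  . . . . . . . . # # # + . . . . . . . . . . . . . . . . . . . . . . . . . . . . . . . . . . . . . . . . . . . .
 150  . . . . . . + # # + # + + . . . . . . . . . . . . . . . . . . . . . . . . . . . . . . . . . . . . . . . . . . .
 140  . . . . . # # # . . . + + # . . . . . . . . . . . . . . . . . . . . . . . . . . . . . . . . . . . . . . . . . .
 130  . . . . # # + . . . . . . + . . . + + . . . . . . . . . . . . . . . . . . . . . . . . . . . . . . . . . . . . .
 120  . . . . # . . . . . . . . . . . + + # # + + . . . . . . . . . . . . . . . . . . . . . . . . . . . . . . . . . .
 110  . . . . . . . . . . . . . . . + # # # + # + . . . . . . . . . . . . . . . . . . . . . . . . . . . 
[... 2785 characters left out ...]
 . . . + . . . . . . . . . . . . . . . . . + # . . . . . . . # . . . . . . . . . . . . . . . . . . . . . . . .
  50  . . . + + . . . . . . . . . . . . . . . . . . . . . . . . . . # . . . . . . . . . . . . . . . . . . . . . . . .
  40  . . . . . . . . . . . . . . . . . . . . . . . . . . + # # + . # . . . . . . . . . . . . . . . . . . . . . . . .
  30  . . . . . . . . . . . . . . . . . . . . . . . . . # # # # # + # . . . . . . . . . . . . . . . . . . . . . . . .
  20  . . . . + . . . . . . . . . . . . . . . . . . . . + + # # # . # . . . . . . . . . . . . . . . . . . . . . . . .
  10  # . . . + + + + + + + + . . . + + . + + + + # # # # # # # # . # # # # # # # # # # # # # # # # # # # # # # # # #
```

```bash
python3 -m pendant '[[[0,0,-0.04,0],[0.02,0,-0.06,0],[0.05,0,-0.06,0],[0.08,0,-0.06,0],[0.098,0,-0.06,0],[0.098,0,-0.06,0],[0.098,0,-0.03,0],[0.098,0,-0.006,0],[0.098,0,-0.004,0],[0.098,0,-0.004,0]]]' 1 | egrep 'pos|wrist|rot' && python3 -m pendant '[[[-0.01,0,0,0],[-0.022,0,0.001,0],[-0.034,0,0.001,0],[-0.046,0,0.001,0],[-0.059,0,0.002,0]]]' 1 | egrep 'pos|wrist|rot' && python3 -c "
from h import *
side('scene',44)
"
```

```text
tcp_pos: [401.3, 260.1, 178.4]
tool_rot: [180.0, -0.0, -170.1]
wrist_force: [0.5, -0.0, -3.2]
tcp_pos: [444.2, 267.8, 176.8]
tool_rot: [180.0, -0.1, -170.1]
wrist_force: [-3.1, 0.1, -1.0]
scene tcp tray [-51.   1.] z 177 F [-3.1  0.1 -1. ]
 190  . . . . . . . . . . . # # # # # # # # # # + + + . . . . . . . . . . . . . . . . . . . . . . . . . . . . . . . .
 180  . . . . . . . . . . . . + # # + # # # + + . . + . . . . . . . . . . . . . . . . . . . . . . . . . . . . . . . .
 170  . . . . . . . . . . . + # # + . . + + . . . . . . . . . . . . . . . . . . . . . . . . . . . . . . . . . . . . .
 160  . . . . . . . . . . + # # + . . . . . . . . . . . . . . . . . . . . . . . . . . . . . . . . . . . . . . . . . .
 150  . . . . . . . . . # # # # . . . . . . . . . . . . . . . . . . . . . . . . . . . . . . . . . . . . . . . . . . .
 140  . . . . . . . . + # # . . + + # + + . . . . . . . . . . . . . . . . . . . . . . . . . . . . . . . . . . . . . .
 130  . . . . . . . + # # . . . + + + . + . . . + . . . . . . . . . . . . . . . . . . . . . . . . . . . . . . . . . .
 120  . . . . . . . # # . . . . . 
[... 681 characters left out ...]
 . . . . . . . . . . . . . . . . . . . . . . . . # . . + . . . . . . . . . . . . . . . . . . . . . . . . . . .
  50  . . . . . . . . . . . . . . . . . . . . . . . . . # . . . . . . . . . . . . . . . . . . . . . . . . . . . . . .
  40  . . . . . . . . + . . . . . . . . . . . . + + + . # . . . . . . . . . . . . . . . . . . . . . . . . . . . . . .
  30  . . . . . . # # # + . . . . . . . . . + # # # # + # . . . . . . . . . . . . . . . . . . . . . . . . . . . . . .
  20  . . . . . . # # + + . . . . . . . . . + # # + + + # . . . . . . . . . . . . . . . . . . . . . . . . . . . . . .
  10  . . + + . # # # # # # # # # # # # # # # # # # + + # . . . . . + # # # # # # # # # # # # # # # # # # # # # # # #
```

```bash
python3 -m pendant '[[[-0.01,0,0.003,0],[-0.019,0,0.006,0],[-0.027,0,0.009,0],[-0.036,0,0.014,0],[-0.045,0,0.018,0],[-0.054,0,0.023,0],[-0.061,0,0.028,0],[-0.068,0,0.033,0],[-0.074,0,0.037,0],[-0.074,0,0.037,0]]]' 1 | egrep 'pos|wrist|rot' && python3 -c "
from h import *
side('scene',44);look()
" | egrep -v ' 1    1    1'
```

```text
tcp_pos: [503.7, 278.2, 151.1]
tool_rot: [179.9, 0.5, -170.1]
wrist_force: [1.3, 0.7, 6.4]
scene tcp tray [9. 1.] z 151 F [1.3 0.7 6.4]
 170  . . . . . . . . . . . . . . + # # # # # # # # # . . . . . . . . . . . . . . . . . . . . . . . . . . . . . . . .
 160  . . . . . . . . . . . . . . + # # # # # # + + . . . . . . . . . . . . . . . . . . . . . . . . . . . . . . . . .
 150  . . . . . . . . . . . . . . . # # + # # # + + . . . . . . . . . . . . . . . . . . . . . . . . . . . . . . . . .
 140  . . . . . . . . . . . . . . . . . # # . . . . . . . . . . . . . . . . . . . . . . . . . . . . . . . . . . . . .
 130  . . . . . . . . . . . . . . . . . # # . . . . . . . . . . . . . . . . . . . . . . . . . . . . . . . . . . . . .
 120  . . . . . . . . . . . . . . . . . # # + . . . . . . . . . . . . . . . . . . . . . . . . . . . . . . . . . . . .
 110  . . . . . . . . . . . . . . . . . # # # + + + . + . . + + + . + + + . . . . . . . . . . . . . . . . . . . . . .
 100  . . . . . . . . . . . . . . . . . # . + # + . . . + + + # + # # # + . + . . . . . . . . . . . . . . . . . . . .
  90  . . . . . . . 
[... 1100 characters left out ...]
 1.1 5.2]
rows: x ahead of TCP; cols y +50..-50; median height
94    1   68   68   68   68   68   68   68   68   68    1
86   68   69   69   69   69   69   69   69   69   69   69
78   68   71   70   70   70   70   70   70   70   71   70
70   89   88   70   70   70   70   70   70   70   85   89
62   89   88   70   70   71   70   70   70   70   85   89
54  106   98   70   71   71   70   71   70   70   97  107
46  107  104   70   71   71   70   71   71   71  101  107
38  107  258  259  259  258   71  258  259  259  259  108
30  253  260  260  260  259  254  258  260  260  260  254
22  253  265  265  265  266  266  266  265  265  265  253
14  107  105   71   71  249   71  247   71   71  101  108
```

```bash
python3 -m pendant '[[[0,0,-0.03,0],[0,0,-0.06,0],[0,0,-0.065,0]]]' 1 | egrep 'pos|wrist|rot' && python3 -c "
from h import *
plan(('world',600,-5,195,190.1),('world',600,-5,95,190.1))"
```

```text
tcp_pos: [501.8, 278.1, 200.2]
tool_rot: [179.9, 0.4, -170.1]
wrist_force: [-0.3, 0.5, -1.2]
at [501.8 278.1 200.2] [ 179.9    0.4 -170.1] t 48.75 j [-21.  30. -16.  96.  10.  55.  59.]
[-0.0641 -0.3943  0.007  -0.0012] dist 300
[-0.0641 -0.3943  0.1403 -0.0012] dist 318
```

```bash
python3 -m pendant '[[[-0.01,-0.05,0,0],[-0.02,-0.11,0,0],[-0.03,-0.17,0,0],[-0.04,-0.23,0,0],[-0.05,-0.29,0.003,0],[-0.06,-0.345,0.007,0],[-0.064,-0.385,0.007,0],[-0.064,-0.394,0.007,0],[-0.064,-0.394,0.06,0],[-0.064,-0.394,0.11,0],[-0.064,-0.394,0.135,0],[-0.064,-0.394,0.14,0]]]' 1 | egrep 'pos|wrist|rot' && python3 -m pendant '[[[0,0,0,0],[0,0,0.003,0]]]' 1 | egrep 'pos|wrist'; for i in 1 2 3 4; do python3 -m pendant '[[[0,0,0.003,0],[0,0,0.003,0]]]' 1 | egrep 'pos|wrist'; done
```

```text
tcp_pos: [594.8, -4.7, 89.4]
tool_rot: [179.9, -0.4, -170.0]
wrist_force: [-0.4, 1.0, -1.4]
tcp_pos: [598.7, -5.0, 92.0]
wrist_force: [0.4, 0.2, -1.0]
tcp_pos: [597.6, -5.7, 89.1]
wrist_force: [0.2, -0.6, -2.4]
tcp_pos: [597.2, -5.8, 86.2]
wrist_force: [0.3, -0.0, -1.0]
tcp_pos: [597.6, -5.7, 84.5]
wrist_force: [1.0, 0.1, 1.9]
tcp_pos: [597.6, -5.7, 84.4]
wrist_force: [-4.3, -0.8, 14.6]
```

```bash
python3 -m pendant '[[[0,0,-0.002,0],[0,0,-0.002,0],[0,0,-0.002,0]]]' 1 | egrep 'pos|wrist'; python3 -m pendant '[[[0,0,0,0],[0,0,0,0],[0,0,0,0],[0,0,0,0],[0,0,0,0],[0,0,0,0]]]' -1 | egrep 'pos|wrist|width'; python3 -m pendant '[[[0,0,-0.03,0],[0,0,-0.09,0],[0,0,-0.15,0],[0,0,-0.21,0],[0,0,-0.24,0],[-0.05,-0.06,-0.25,0],[-0.1,-0.12,-0.25,0],[-0.1,-0.18,-0.25,0],[-0.1,-0.24,-0.25,0],[-0.1,-0.26,-0.25,0],[-0.1,-0.26,-0.25,0]]]' -1 | egrep 'pos|wrist|width|t:' && python3 -c "
from h import *
for cam in('scene','top'):
    d=cap(cam,'end_'+cam);P=cloud(d);I=d['img'].astype(float)
    Q=P.reshape(-1,3)
    for f,(x0,x1,y0,y1) in dict(tray=(-85,85,-85,85),bin=(-115,155,-60,60)).items():
        a=np.array(w2f(f,Q[:,0].copy(),Q[:,1].copy())).T
        print(cam,f)
        for x in range(x1,x0,-10): print('%5d '%x+' '.join((lambda k:'%3.0f'%np.percentile(Q[k,2],80) if k.sum()>2 else '  .')((a[:,0]>=x-10)&(a[:,0]<x)&(a[:,1]>=y-10)&(a[:,1]<y)) for y in range(y1,y0,-10)))
    w=(I.min(2)>150)&(I.max(2)-I.min(2)<40)&(P[...,2]>6)&(P[...,2]<45)
    n,l,s,c=cv2.connectedComponentsWithStats(w.astype(np.uint8))
    for i in range(1,n):
        if s[i,4]>8: print('white',s[i,4],np.round(np.nanmedian(P[l==i],0)))
"
```

```text
tcp_pos: [597.6, -5.7, 84.5]
wrist_force: [-2.1, -0.3, 8.6]
tcp_pos: [597.2, -5.7, 82.9]
wrist_force: [-0.6, -0.2, 0.1]
grip_width: 65.4
t: 52.95
tcp_pos: [704.0, -190.8, 269.1]
tool_rot: [-179.8, -0.1, -170.5]
wrist_force: [0.1, -0.4, 0.3]
grip_width: 92.9
scene tray
   85   2   2   0   0   1   1   1  -0   1   1   1   1   1   1   2   2   1
   75   1  29  49  59  54  57  57  55  55  60  56  56  53  56  54  51   1
   65   1  64   .   .   .   .   .   .   .   .   .   .   .   .   .  55   1
   55   .  65  63   .   .   .   .   .   .   .   .   .   .   .   .  54   1
   45   .  58  58   .   .   .   .   .   .   .   .   .   .   .   .  55   2
   35   .  59  46  25  21   5   6   4   4   5   .   .   .   .   .  57   1
   25   .  60  51  30  25   5   6   5   6   5   .  30   .   .   .  55   1
   15   .  60  61  27  18   6   4   5   5   .   .   .   .   .   .  53   1
    5   .  55  50   5   5   6   5   5   5   .   .   .   .   .   .  55   2
   -5   .  55  34   5   5   7   5   5   5   6   .   .   .   .   .  57   1
  -15   .  58  24   4   5   5   5   5   5   6   .   .   .   .   .  55   2
  -25   .  55  41
[... 4468 characters left out ...]
49   .   4   5   6   .   .   .   .   .   .   .
  -65  50   4   5   5   5   .   .   .   .   .   .   .
  -75  50   .   6   4   5   .   .   .   .   .   .   .
  -85  37   .   5   4   .   .   .   .   .   .   .   .
  -95   1   .   .   .   .   .   .   .   .   .   .   .
 -105   .   .   .   .   .   .   .   .   .   .   .   .
white 23 [ 954. -675.    7.]
white 12 [ 940. -611.    7.]
white 60 [ 936. -640.    7.]
white 25 [ 934. -594.    7.]
white 39 [ 922. -568.    7.]
white 75 [ 915. -525.    7.]
white 119 [598. -51.  30.]
white 80 [608.  30.  37.]
white 67 [516. 243.  26.]
white 44 [508. 329.  27.]
white 74 [450. 221.  38.]
white 44 [445. 260.  27.]
white 40 [436. 301.  28.]
white 546 [390. -31.  27.]
```

Run:
```python
from h import *
P=cloud(load('end_scene')).reshape(-1,3)
FR['s']=((598,-6),190.1)
a=np.array(w2f('s',P[:,0].copy(),P[:,1].copy())).T
for x in range(110,-40,-10): print('%4d '%x+' '.join((lambda k:'%3.0f'%np.percentile(P[k,2],80) if k.sum()>1 else '  .')((a[:,0]>=x-10)&(a[:,0]<x)&(a[:,1]>=y-10)&(a[:,1]<y)) for y in range(60,-60,-10)))
for fn in('top0','end_top','scene0','end_scene'):
    Q=cloud(load(fn)).reshape(-1,3)
    for n,(x0,x1,y0,y1,z0,z1) in dict(tin=(690,810,30,150,130,170),jar=(715,800,-140,-45,78,92),knife=(350,440,-125,135,18,34)).items():
        k=(Q[:,0]>x0)&(Q[:,0]<x1)&(Q[:,1]>y0)&(Q[:,1]<y1)&(Q[:,2]>z0)&(Q[:,2]<z1);print(fn,n,k.sum(),np.round(np.median(Q[k],0)))
print(status.sense()['t'])
```

```text
110   1   2   2   1   1   .   .   .   2   1   1   1
 100   1   1   1   2   2   .   .   1   1   2   1   0
  90   0   2   3   3   3   4   4   4   3   2   2   .
  80   1  21   5   4   4   4   3   3   3   3  20   .
  70   1  20   .   4   5   4   4   4   4   3  20   .
  60   1  32   .   4   4   5   5   4   4   4  19   .
  50   1  35   .   5   3   4   4   3   4   3   .   .
  40   1  35   .   4   5   4   5   4   4   4   .   .
  30   1  36   .   5   4   5   4   4   4   3   .   .
  20   1  36   .   3   4   4   4   4   4   .   .   .
  10   2  35   .   4 121 136 136   4   .   .   .   .
   0   1  33   .   . 128 137 137   .   .   .  37   .
 -10   1  35  39  40 124 136 137   .  39   .  40   0
 -20   1  29  32  34 119 135 136  32  32  32  31   1
 -30   1   1   1   1 115 127 128   1   1   1   1   1
top0 tin 937 [746.  93. 140.]
top0 jar 371 [757. -93.  84.]
top0 knife 1538 [395.   9.  25.]
end_top tin 935 [747.  93. 140.]
end_top jar 371 [757. -93.  84.]
end_top knife 1543 [395.   9.  25.]
scene0 tin 1144 [753.  89. 140.]
scene0 jar 626 [758. -96.  85.]
scene0 knife 1033 [399.  -2.  26.]
end_scene tin 1149 [753.  89. 140.]
end_scene jar 628 [758. -96.  85.]
end_scene knife 50 [410.  -6.  24.]
53.05
```

The scoop stands flat and upright, the bystanders haven't moved, all six pieces are in the tray, and its walls are up.

```bash
python3 -c "
from workcell import order
print(order.close_job())"
```

```text
the job is handed in; nothing more can be done
None
```

The job is handed in at about 53 s: all three flaps stand upright, all six pieces are in the tray, the scoop stands upright on clear bench, and the tin, jar and knife block are where they were; the one blemish was a brief jam on the right flap, where the wrist force reached about 70 N.

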